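# Unstack the medicine delivery into its trays

### The job

A delivery of three medicine cartons and a pill jar stands stacked on the clinic desk. Take the stack apart from the top, one thing at a time, and set each thing in the steel tray made for its shape and size: the jar in the round tray and each carton in the rectangular tray just larger than itself, flat on the tray floor, inside the lip and lined up with the tray. Keep everything upright, and leave the mug and the bottle where they are.

Things in the scene. Friction and masses are not known exactly. Their poses are not given: they have to be found in the camera images.
- carton_large_center (a point): Centre (half-way up) of the largest medicine carton: plain white with a grey-blue band round one end, 160 x 60 x 46 mm (x long, y wide, z high). x runs along its length, z up. It lies on the table, at the bottom of the stack; about 0.25 kg.
- carton_medium_center (a point): Centre (half-way up) of the middle-sized medicine carton: plain white with a grey-blue band round one end, 120 x 54 x 42 mm (x long, y wide, z high). x runs along its length, z up. At the start it lies on the largest carton, lengthwise along it and centred within about 6 mm, so that only the largest carton's ends show beyond it; about 0.18 kg.
- carton_small_center (a point): Centre (half-way up) of the smallest medicine carton: plain white with a grey-blue band round one end, 48 x 36 x 50 mm (x long, y wide, z high). x runs along its length, z up. At the start it stands on one end of the middle-sized carton, beside the jar (either end), about 26 mm clear of it; about 0.08 kg.
- jar_center (a point): Centre (half-way up) of the round amber jar with a paper label and a white cap: 62 mm high in all, body 44 mm in diameter up to 44 mm, cap 40 mm in diameter from 48 mm to the top. z up. At the start it stands on the other end of the middle-sized carton; about 0.12 kg.
- tray_long: Fixed stainless-steel tray, long rectangle, inside 180 x 80 mm (x by y), outside 188 x 88 mm. Floor 3 mm thick, lip 4 mm thick standing to 9 mm above the table (6 mm above the tray floor). Origin: centre of its underside, on the table, x along its length. It is the place of the largest carton.
- tray_medium: Fixed stainless-steel tray, middle-sized rectangle, inside 140 x 74 mm (x by y), outside 148 x 82 mm. Floor 3 mm thick, lip 4 mm thick standing to 9 mm above the table (6 mm above the tray floor). Origin: centre of its underside, on the table, x along its length. It is the place of the middle-sized carton.
- tray_small: Fixed stainless-steel tray, small rectangle, inside 68 x 56 mm (x by y), outside 76 x 64 mm. Floor 3 mm thick, lip 4 mm thick standing to 9 mm above the table (6 mm above the tray floor). Origin: centre of its underside, on the table, x along its length. It is the place of the smallest carton.
- tray_round: Fixed stainless-steel tray, round, inside 64 mm and outside 72 mm in diameter. Floor 3 mm thick, lip 4 mm thick standing to 9 mm above the table (6 mm above the tray floor). Origin: centre of its underside, on the table. It is the place of the jar.
- mug: White ceramic mug, 76 mm across and 85 mm high, with a handle, on the far side of the work; a bystander, to be left alone. Origin: centre of its underside.
- bottle: Clear plastic bottle with a label and a white cap, 60 mm across and 100 mm high, on the far side of the work; a bystander, to be left alone. Origin: centre of its underside.
Not all that is in view belongs to the job. What is shaped like the part that bears carton_large_center but orange or turquoise is not meant.

How it is judged:
At the end, for the whole second after the job is handed in: Jar in the round tray, each carton in the rectangular tray of its size: centres within 15 mm of the tray centre in plan and 6 mm of resting height on its floor, upright within 0.1 rad, cartons lined up with the tray within 0.3 rad (either way round), all at rest (horizontal distance between carton_large_center and tray_long below 0.015 m and height (world z) of carton_large_center between 0.02 and 0.032 m and angle between each of carton_large_center, carton_medium_center, carton_small_center, jar_center's own z axis and vertical below 0.1 rad and linear speed of each of carton_large, carton_medium, carton_small, jar below 0.02 m/s and angle between the x axis of carton_large_center and the x axis of tray_long, either way round below 0.3 rad and horizontal distance between carton_medium_center and tray_medium below 0.015 m and height (world z) of carton_medium_center between 0.018 and 0.03 m and angle between the x axis of carton_medium_center and the x axis of tray_medium, either way round below 0.3 rad and horizontal distance between carton_small_center and tray_small below 0.015 m and height (world z) of carton_small_center between 0.022 and 0.034 m and angle between the x axis of carton_small_center and the x axis of tray_small, either way round below 0.3 rad and horizontal distance between jar_center and tray_round below 0.015 m and height (world z) of jar_center between 0.028 and 0.04 m); the robot touches nothing.
It fails at once if a carton is moved more than 30 mm with things still on it ((distance of carton_large_center from where it was at the start of the episode above 0.03 m and ((z of carton_medium_center in the frame of carton_large_center above 0.03 m and horizontal distance between carton_medium_center and carton_large_center below 0.07 m) or (z of carton_small_center in the frame of carton_large_center above 0.03 m and horizontal distance between carton_small_center and carton_large_center below 0.07 m) or (z of jar_center in the frame of carton_large_center above 0.03 m and horizontal distance between jar_center and carton_large_center below 0.07 m))) or (distance of carton_medium_center from where it was at the start of the episode above 0.03 m and ((z of carton_small_center in the frame of carton_medium_center above 0.03 m and horizontal distance between carton_small_center and carton_medium_center below 0.07 m) or (z of jar_center in the frame of carton_medium_center above 0.03 m and horizontal distance between jar_center and carton_medium_center below 0.07 m)))).
It fails at once if a carton or the jar is tipped by more than 0.6 rad (angle between any of carton_large_center, carton_medium_center, carton_small_center, jar_center's own z axis and vertical above 0.6 rad).
It fails at once if the mug or the bottle is moved by more than 30 mm (distance of any of mug, bottle from where it was at the start of the episode above 0.03 m).
It also fails if it takes over 136 s, if anything falls off the work surface, if the arm or the gripper's body presses on something with over 40 N, if the wrist force passes 120 N, or if a joint passes its speed limit or range.

### The arm

A 6-joint arm with a two-finger parallel gripper is mounted at the origin on the work surface. World frame = base frame: x ahead of the robot, y to its left, z up, the work surface at z = 0. Lengths are in m, angles in rad, forces in N, time in s.
With the tool pointing down it reaches from about 0.225 to 0.875 m from the base axis. Payload 3.4 kg.
Tool frame: the origin (TCP) lies between the finger pads; the fingertips stand 11 mm ahead of it and the grasp point (between the pads) lies 8 mm behind it (tips_ahead is the distance from the TCP to the fingertips, in m); z points along the fingers, x is the direction in which the jaws open and shut, and the axes are right-handed (so a half turn about z gives the same grasp; the last joint's range is limited). The gripper opens to 85 mm and grips with 20 to 120 N. Pads are 22 mm wide; open, the fingers measure 114 mm over their backs; the gripper's body (76 mm by 85 mm) begins 54 mm behind the grasp point. The pads swing forward as they close: fully open they stand 13 mm farther back than shut.
Start: joints at [-1.468, 0.276, 1.505, -0, 1.361, -0.121], TCP at [0.128, -0.561, 0.216] pointing down, gripper open.
Joint ranges: [-2.89, 2.89], [-0.75, 2.08], [0.22, 2.7], [-1.18, 4.32], [0.11, 2.71], [-2.7, 2.7]. Speed limits (rad/s): [2.57, 2.57, 3.14, 3.14, 3.14, 3.14].

### API

Orientations are given as a unit quaternion [w, x, y, z].
In Python, from rig import get_state, get_image, sign_off, masks_of, tips_ahead gives the robot as it stands.
- The arm moves only by the tool play_rows, never from a script. Its argument "series" is a list of rows, each an object of numbers: "fingers": the closure, from -1 (fully open) to 1 (shut); "dx", "dy", "dz": the shift along the world's x, y, z in mm; "turn": the turn about the world's z in rad. A call has 1 to 20 rows; each row shifts and turns the pose as measured when the row begins; what a row does not reach is not made up. A row lasts 1/12 s, in which the tool goes at most 41.7 mm and 7.16 degrees, less where a joint would pass 70% of its speed; a pose out of reach is approached as far as the arm can. A call with a gripper value outside its range is refused whole. The fingers move at their own pace and stop on an object; "squeeze" is the grip in N (left out, the last holds). Time passes only in rows, so rows that do not move let the fingers close. It gives the time, the measured TCP pose, the force and the opening at its end, in the units of the state.
- get_state(): the state, without advancing time (a new reading comes with each control period).
- get_image(name): name is "scene" or "top" or "wrist"; returns a dict with "pixels" (384x512x3 uint8, red, green, blue), "vfov" (degrees; the focal length in pixels is half the picture's height over the tangent of half this angle, whatever the lens; pixels are square), "cx", "cy" (the principal point, pixels), "rvec" (rotation vector, rad) and "tvec" (3), from world to camera coordinates, as OpenCV has them; the wrist camera has in their place "hand_eye" (4x4, takes a point from camera to tool coordinates, whose origin is the TCP and whose axes are the tool frame's). Camera axes: x right, y down, z forward; pixel columns grow to the right and rows downward; lengths in m; the calibration is good to about 2 mm. The wrist camera is an equidistant fisheye: a pixel r from the principal point sees the ray r / f radians off the axis. A picture is of the moment at which its call begins: read the wrist's pose just before it. There is no depth.
- sign_off(): hands the job in, once; it reports no verdict.
Trained networks look in a picture, given as the dict that the camera call returned (one of the last four; its "shot" number tells which), for a name from the list of things; names that differ only in an ending like _2 or _b are one class to them, and where a whole thing is asked for, a point or a joint stands for the part that bears it (a point fixed in the world has none). Each returns a list of dicts, best first, with "p" (0 to 1); they miss things now and then, are a little off and sometimes report something else, mostly with a low value. They report only what shows in the picture. A call takes as long as a camera call. They do not tell look-alikes from the thing itself.
- masks_of(picture, label): "region" (384x512 bool, what is visible of it) and "xy" ([column, row] in pixels, amid what is visible of it).
The state is a dict: "clock": time; "qpos": joint angles; "qd": joint speeds; "effort": joint torques, N m; "position": TCP position; "ee_rot": TCP orientation; "contact_force": force on the tool from outside, world axes, zero at the start; "moment": the same for the moment, N m; "width": finger opening in m.
Only numpy, scipy, OpenCV 4.12 (cv2) and the standard library are available. Lean on these libraries where they do the work, as an engineer would, in place of code of your own. Each camera call takes 0.05 s, during which the arm holds its last target. There are 200 camera calls.

## Working session

There is one attempt and no reset: what is moved stays moved. The work goes in short steps, Python scripts to look and compute and a tool call to move; the robot and the scene stay as the last step left them, time stands still between calls to the robot, and variables do not carry over. Pictures are saved under pics/ and viewed, about 12 in all and at most 16, crops included, and the job is handed in when it is done.

Besides the shell and the picture viewer there is one more tool, called after "Call:" as a command line: name --argument value ..., lists and objects as JSON in quotes. play_rows: Moves the arm, as the interface text tells. Its arguments: {"type":"object","properties":{"series":{"type":"array"},"squeeze":{"type":"number"}},"required":["series"]}

```bash
mkdir -p pics; ls
python3 - <<'E'
from rig import *
import cv2
for n in ["scene","top"]:
    p=get_image(n); cv2.imwrite(f"pics/{n}0.png",p["pixels"][:,:,::-1])
    print(n,p["vfov"],p["cx"],p["cy"],p["rvec"],p["tvec"])
    for l in ["carton_large_center","carton_medium_center","carton_small_center","jar_center","tray_long","tray_medium","tray_small","tray_round","mug","bottle"]:
        print(l,[(round(m["p"],2),[round(float(v)) for v in m["xy"]],int(m["region"].sum())) for m in masks_of(p,l)][:4])
print(get_state())
E
```

```text
pics
scene 52.78509234636632 253.8163392299759 190.1514100290884 [ 1.85008248  1.43681018 -0.71036119] [-0.2105156  -0.24406507  1.71547021]
carton_large_center [(0.84, [316, 160], 331), (0.79, [325, 203], 530), (0.78, [362, 236], 1366), (0.76, [365, 181], 859)]
carton_medium_center [(0.93, [325, 194], 472)]
carton_small_center [(0.82, [316, 170], 280)]
jar_center [(0.56, [332, 181], 295)]
tray_long [(0.62, [276, 200], 920)]
tray_medium [(0.65, [185, 228], 863), (0.6, [323, 192], 414)]
tray_small []
tray_round [(0.81, [128, 227], 267), (0.64, [201, 258], 618)]
mug [(0.66, [325, 194], 410), (0.59, [272, 242], 1010)]
bottle [(0.62, [200, 259], 618)]
top 42.09657518435253 246.4766080862381 189.18786236898234 [ 2.15269548 -2.03420938  0.24036609] [0.05957372 0.59228865 1.51310614]
carton_large_center [(0.91, [118, 210], 1083), (0.71, [180, 218], 198), (0.6, [154, 256], 1122), (0.6, [169, 134], 1044)]
carton_medium_center [(0.62, [181, 191], 314)]
carton_small_center [(0.53, [174, 200], 233)]
jar_center [(0.79, [169, 180], 220), (0.43, [250, 142], 599)]
tray_long [(0.91, [220, 218], 1483)
[... 193 characters left out ...]
bottle [(0.6, [313, 143], 310)]
{'clock': 1.1, 'qpos': array([-1.46799993e+00,  2.75888342e-01,  1.50492511e+00,  4.71275157e-07,
        1.36070353e+00, -1.21038268e-01]), 'qd': array([ 0.00065436, -0.00082742,  0.00122974, -0.00096567,  0.00039605,
       -0.00133071]), 'effort': array([-2.23735369e-03, -4.16674483e+01, -2.46101189e+01, -1.87278442e-04,
        1.75453943e-04, -1.53338965e-05]), 'position': array([ 0.12760831, -0.56068071,  0.21552464]), 'ee_rot': array([ 2.68370031e-05,  7.81655342e-01, -6.23710610e-01,  2.66748420e-05]), 'contact_force': array([-0.16604961, -0.23002368,  0.22898967]), 'moment': array([-0.01516553,  0.03203837, -0.05557824]), 'width': 0.08545725602087402}
```

Run:
```python
import cv2
t=cv2.imread("pics/top0.png");cv2.imwrite("pics/t1.png",cv2.resize(t[100:290,80:420],(800,447),interpolation=cv2.INTER_CUBIC))
t=cv2.imread("pics/scene0.png");cv2.imwrite("pics/s1.png",cv2.resize(t[110:290,100:420],(800,450),interpolation=cv2.INTER_CUBIC))
```

```text
(no output)
```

View pics/t1.png

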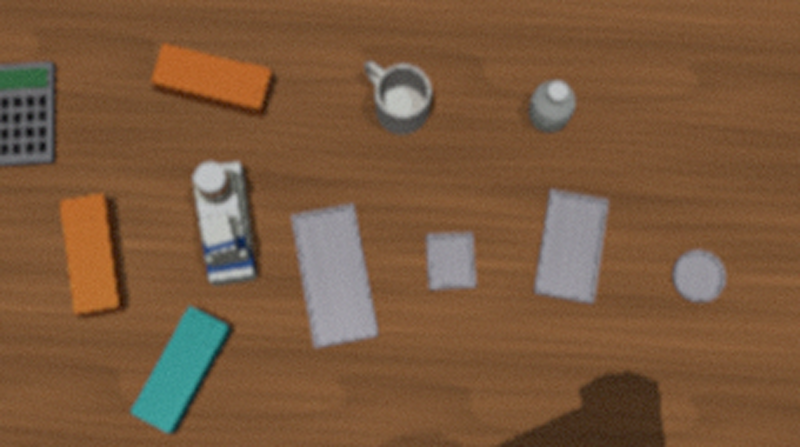

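View pics/s1.png

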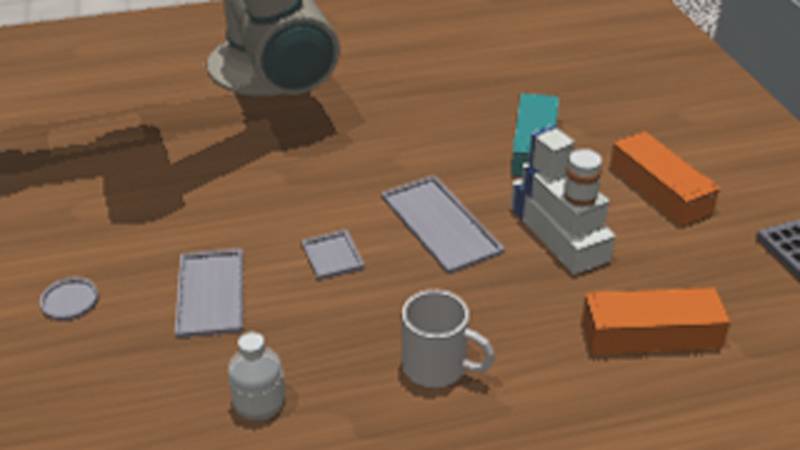

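The pictures show the white stack at top (180,195) and scene (325,190). These could be taken for the large carton: two orange boxes at top (118,210) and (169,134), and a turquoise one at (154,256). I choose the white box with the band at the bottom of the stack. The trays run from left to right: long (220,218), small (270,213), medium (323,207), round (377,217).

```bash
cat > h.py <<'E'
from rig import *
import numpy as np, cv2
from scipy.spatial.transform import Rotation as R
def foc(p): return p["pixels"].shape[0]/2/np.tan(np.radians(p["vfov"])/2)
def pose(p,st=None):
    if "hand_eye" in p:
        q=np.array(st["ee_rot"]);T=np.eye(4);T[:3,:3]=R.from_quat(q[[1,2,3,0]]).as_matrix();T[:3,3]=st["position"]
        T=T@np.array(p["hand_eye"]);return T[:3,:3],T[:3,3]
    r=cv2.Rodrigues(np.array(p["rvec"]))[0];return r.T,-r.T@np.array(p["tvec"]).ravel()
def rays(p,uv,st=None):
    d=(np.atleast_2d(uv).astype(float)-[p["cx"],p["cy"]])/foc(p)
    if "hand_eye" in p:
        th=np.linalg.norm(d,axis=1,keepdims=True)+1e-9;v=np.hstack([d/th*np.sin(th),np.cos(th)])
    else: v=np.hstack([d,np.ones((len(d),1))])
    Rm,o=pose(p,st);return o,v@Rm.T
def onplane(p,uv,z,st=None):
    o,v=rays(p,uv,st);return (o+v*((z-o[2])/v[:,2])[:,None])[:,:2]
def proj(p,X,st=None):
    Rm,o=pose(p,st);c=(np.atleast_2d(X)-o)@Rm
    if "hand_eye" in p:
        rr=np.linalg.norm(c[:,:2],axis=1,keepdims=True)+1e-9;d=c[:,:2]/rr*np.arctan2(rr,c[:,2:])
    else: d=c[:,:2]/c[:,2:]
    return d*foc(p)+[p["cx"],p["cy"]]
def rect(p,region,z,st=None):
    c=max(cv2.findContours(region.astype(np.uint8),0,1)[0],key=cv2.contourArea)[:,0]
    xy=onplane(p,c,z,st)*1000
    (cx,cy),(w,h),a=cv2.minAreaRect(xy.astype(np.float32))
    if w<h: w,h,a=h,w,a+90
    return [round(v,1) for v in (cx,cy,w,h,(a+90)%180-90)]
E
python3 - <<'E'
from h import *
t=get_image("top")
for l,x in [("tray_long",220),("tray_small",270),("tray_medium",323),("tray_round",377)]:
    for m in masks_of(t,l):
        if abs(m["xy"][0]-x)<8: print(l,rect(t,m["region"],.007))
for uv,z,n in [((169,174),.15,"jar cap"),((174,200),.138,"small"),((180,195),.046,"stk")]: print(n,onplane(t,uv,z)*1000)
s=get_image("scene")
print("scene jar cap",onplane(s,(333,174),.15)*1000,"small top",onplane(s,(321,167),.138)*1000)
print(pose(t)[1],pose(s)[1])
w=get_image("wrist");print(w["vfov"],w["cx"],w["cy"],w["hand_eye"])
E
```

```text
tray_long [505.9, 169.9, 189.7, 93.2, 13.9]
tray_medium [565.5, -158.5, 150.5, 84.1, -6.4]
tray_round [532.4, -334.8, 69.5, 69.4, -86.8]
jar cap [[602.76935568 328.92386531]]
small [[525.83634922 308.45496203]]
stk [[562.40051719 305.42163921]]
scene jar cap [[605.37360681 325.42661411]] small top [[543.7912983  310.88893616]]
[0.22037359 0.07291849 1.60933634] [ 1.5065223  -0.14683704  0.86922497]
65.70646984690485 249.72165818524064 194.66201945888395 [[ 9.99999427e-01  7.61659619e-04 -7.51926869e-04  8.15222843e-04]
 [-5.02412686e-04  9.54386565e-01  2.98573329e-01 -7.59925559e-02]
 [ 9.45040149e-04 -2.98572780e-01  9.54386401e-01 -1.58368511e-01]
 [ 0.00000000e+00  0.00000000e+00  0.00000000e+00  1.00000000e+00]]
```

Call:
play_rows --series '[{"dx": 25,"dy": 30,"dz": 7},{"dx": 25,"dy": 32,"dz": 7},{"dx": 25,"dy": 32,"dz": 7},{"dx": 25,"dy": 32,"dz": 7},{"dx": 25,"dy": 32,"dz": 7},{"dx": 25,"dy": 32,"dz": 7},{"dx": 25,"dy": 32,"dz": 7},{"dx": 25,"dy": 32,"dz": 7},{"dx": 25,"dy": 32,"dz": 7},{"dx": 25,"dy": 32,"dz": 7},{"dx": 25,"dy": 32,"dz": 7},{"dx": 25,"dy": 32,"dz": 7},{"dx": 25,"dy": 32,"dz": 7},{"dx": 25,"dy": 32,"dz": 7},{"dx": 0,"dy": 0},{"dx": 0,"dy": 0}]'

```text
invalid input at $.series[0]: expected keys fingers, dx, dy, dz, turn
```

Call:
play_rows --series '[{"fingers": -1,"dx": 25,"dy": 32,"dz": 7,"turn": 0},{"fingers": -1,"dx": 25,"dy": 32,"dz": 7,"turn": 0},{"fingers": -1,"dx": 25,"dy": 32,"dz": 7,"turn": 0},{"fingers": -1,"dx": 25,"dy": 32,"dz": 7,"turn": 0},{"fingers": -1,"dx": 25,"dy": 32,"dz": 7,"turn": 0},{"fingers": -1,"dx": 25,"dy": 32,"dz": 7,"turn": 0},{"fingers": -1,"dx": 25,"dy": 32,"dz": 7,"turn": 0},{"fingers": -1,"dx": 25,"dy": 32,"dz": 7,"turn": 0},{"fingers": -1,"dx": 25,"dy": 32,"dz": 7,"turn": 0},{"fingers": -1,"dx": 25,"dy": 32,"dz": 7,"turn": 0},{"fingers": -1,"dx": 25,"dy": 32,"dz": 7,"turn": 0},{"fingers": -1,"dx": 25,"dy": 32,"dz": 7,"turn": 0},{"fingers": -1,"dx": 25,"dy": 32,"dz": 7,"turn": 0},{"fingers": -1,"dx": 25,"dy": 32,"dz": 7,"turn": 0},{"fingers": -1,"dx": 0,"dy": 0,"dz": 0,"turn": 0},{"fingers": -1,"dx": 0,"dy": 0,"dz": 0,"turn": 0}]'

```text
clock: 3.13
position: [0.4793, -0.1016, 0.3158]
ee_rot: [-0.002, 0.78, -0.626, 0.004]
contact_force: [0.1, -0.6, -0.2]
width: 0.0853
```

```bash
cat > tr.py <<'E'
from h import *
import sys
s=get_state();print(s["clock"],s["position"],s["ee_rot"])
w=get_image("wrist");cv2.imwrite(sys.argv[1],w["pixels"][:,:,::-1])
for l in ["tray_long","tray_small","tray_medium","tray_round","bottle","mug"]:
    for m in masks_of(w,l): print(l,m["p"],m["xy"],rect(w,m["region"],.007,s))
E
python3 tr.py pics/w1.png
```

```text
3.1333 [ 0.47932719 -0.10160808  0.31579594] [-0.00192364  0.78020458 -0.6255062   0.00437128]
tray_long 0.89 [98.5, 111.1] [506.5, 166.4, 190.7, 94.4, 14.2]
tray_small 0.87 [191.5, 102.6] [535.5, 6.2, 77.1, 67.0, 6.3]
tray_medium 0.59 [294.9, 112.4] [566.7, -160.0, 152.9, 85.1, -7.1]
tray_round 0.64 [387.9, 155.0] [533.8, -336.5, 74.3, 69.1, 66.4]
bottle 0.77 [301.4, 5.6] [738.1, -130.5, 53.5, 16.5, -72.8]
```

Call:
play_rows --series '[{"fingers": -1,"dx": 6,"dy": 38,"dz": 2,"turn": 0},{"fingers": -1,"dx": 6,"dy": 38,"dz": 2,"turn": 0},{"fingers": -1,"dx": 6,"dy": 38,"dz": 2,"turn": 0},{"fingers": -1,"dx": 6,"dy": 38,"dz": 2,"turn": 0},{"fingers": -1,"dx": 6,"dy": 38,"dz": 2,"turn": 0},{"fingers": -1,"dx": 6,"dy": 38,"dz": 2,"turn": 0},{"fingers": -1,"dx": 6,"dy": 38,"dz": 2,"turn": 0},{"fingers": -1,"dx": 6,"dy": 38,"dz": 2,"turn": 0},{"fingers": -1,"dx": 6,"dy": 38,"dz": 2,"turn": 0},{"fingers": -1,"dx": 6,"dy": 38,"dz": 2,"turn": 0},{"fingers": -1,"dx": 5,"dy": 20,"dz": 2,"turn": 0},{"fingers": -1,"dx": 0,"dy": 0,"dz": 0,"turn": 0},{"fingers": -1,"dx": 0,"dy": 0,"dz": 0,"turn": 0}]'

```text
clock: 4.57
position: [0.5433, 0.2973, 0.3358]
ee_rot: [0.001, 0.767, -0.641, 0.005]
contact_force: [0.4, -0.3, -0.1]
width: 0.0855
```

Run:
```python
from h import *
s=get_state();print(s["clock"],s["position"],s["ee_rot"])
w=get_image("wrist")
im=w["pixels"][:,:,::-1].copy()
for l in ["jar_center","carton_small_center","carton_medium_center","carton_large_center","tray_long"]:
    for m in masks_of(w,l): print(l,round(m["p"],2),m["xy"],m["region"].sum(),rect(w,m["region"],dict(j=.135,c=.13,t=.007)[l[0]],s))
cv2.imwrite("pics/w2.png",cv2.resize(im,(800,600),interpolation=cv2.INTER_CUBIC))
import pickle;pickle.dump((s,w),open("w2.pkl","wb"))
```

```text
4.5667 [0.54334124 0.29728225 0.33584042] [ 6.34683420e-04  7.67316219e-01 -6.41251849e-01  4.63493784e-03]
jar_center 0.83 [229.9, 120.2] 1009 [600.5, 327.4, 42.8, 41.8, 54.6]
carton_small_center 0.69 [231.1, 120.1] 991 [600.0, 327.9, 43.4, 41.5, 54.6]
carton_small_center 0.64 [233.7, 174.7] 1300 [530.9, 313.6, 57.0, 39.2, 17.2]
carton_medium_center 0.75 [241.4, 141.4] 1385 [571.0, 320.0, 106.6, 48.6, 15.3]
carton_medium_center 0.46 [484.1, 93.3] 1189 [733.5, -46.2, 118.2, 49.2, -72.7]
carton_large_center 0.97 [239.8, 95.8] 778 [595.3, 322.9, 90.8, 48.4, 11.6]
carton_large_center 0.93 [200.1, 244.9] 3020 [415.8, 349.7, 142.8, 52.1, -23.2]
carton_large_center 0.89 [124.0, 154.4] 4057 [532.8, 458.5, 130.8, 63.9, 13.7]
carton_large_center 0.89 [249.4, 13.0] 2931 [722.5, 345.5, 133.0, 57.2, -81.0]
carton_large_center 0.66 [396.4, 55.1] 2734 [733.3, 126.0, 96.0, 83.1, -84.9]
tray_long 0.61 [239.5, 143.4] 1282 [540.6, 319.7, 111.6, 64.5, 14.5]
tray_long 0.58 [315.2, 183.6] 5143 [506.3, 168.4, 190.5, 90.1, 14.1]
```

View pics/w2.png

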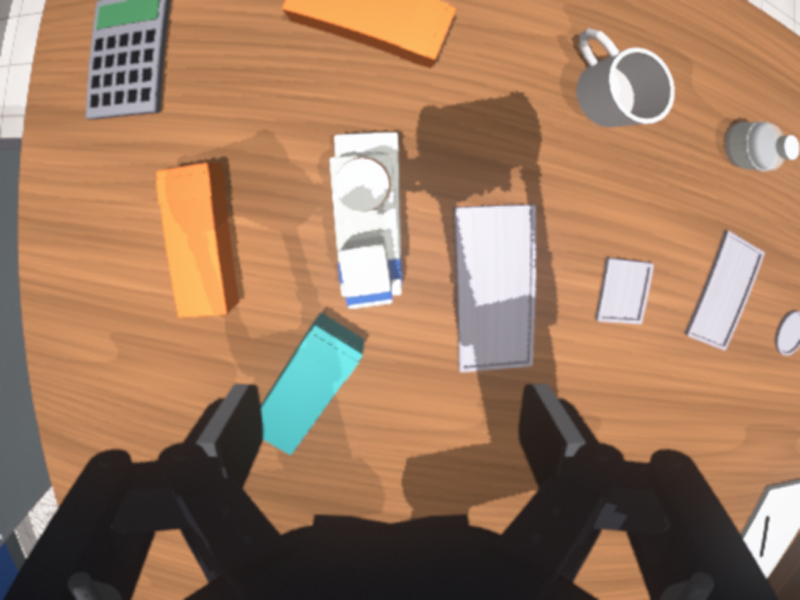

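The picture shows the stack at about (365,215), with the jar at the far end at (362,185) and the small carton at the near end at (365,272). The long tray is at (497,288). The orange and turquoise boxes stand apart from it. Next, a close crop to read the corners.

Run:
```python
import pickle,cv2
s,w=pickle.load(open("w2.pkl","rb"));im=w["pixels"][:,:,::-1]
c=cv2.resize(im[78:202,195:275],None,fx=6,fy=4.8*1,interpolation=cv2.INTER_CUBIC)
c=cv2.resize(im[78:202,195:275],(480,600)[::1] if 0 else (387,600),interpolation=cv2.INTER_CUBIC)
k=600/124
for v in range(200,275,10):cv2.line(c,(int((v-195+.5)*k),0),(int((v-195+.5)*k),8),(0,0,255),1)
for v in range(80,202,10):cv2.line(c,(0,int((v-78+.5)*k)),(8,int((v-78+.5)*k)),(0,0,255),1)
print(k);cv2.imwrite("pics/c2.png",c)
```

```text
4.838709677419355
```

View pics/c2.png

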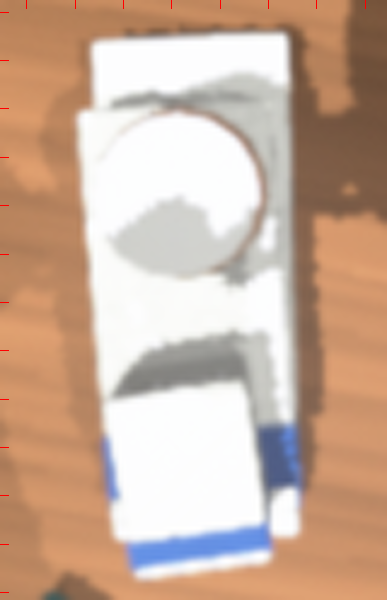

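The crop shows the white cap centred near (180,193). The small carton's top has corners (112,395), (247,378), (270,555) and (133,577). The large carton's far corners are (91,41) and (290,33), and its near-right corner is (300,537).

Run:
```python
from h import *
import pickle
s,w=pickle.load(open("w2.pkl","rb"));k=600/124
def P(L,z): return onplane(w,np.array(L)/k+[194.5,77.5],z,s)*1000
S=P([(112,395),(247,378),(270,555),(133,577)],.138);print("small",S.round(1).tolist(),S.mean(0),np.degrees(np.arctan2(*(S[1]+S[0]-S[2]-S[3])[::-1])),np.linalg.norm(S[1]-S[0]),np.linalg.norm(S[2]-S[1]))
L=P([(91,41),(290,33),(300,537),(112,540)],.046);d=L[1]-L[2];print("large",L.round(1).tolist(),(L[0]+L[2])/2,np.degrees(np.arctan2(d[1],d[0])),np.linalg.norm(d),np.linalg.norm(L[1]-L[0]))
M=P([(78,111),(105,437)],.088);d=M[0]-M[1];print("medL",M,np.degrees(np.arctan2(d[1],d[0])))
print("jar",P([(180,193)],.15),P([(97,193),(263,193)],.15))
print(np.degrees(2*np.arctan2(s["ee_rot"][2],s["ee_rot"][1])))
```

```text
small [[547.6, 335.7], [557.7, 302.9], [513.2, 289.0], [501.0, 323.0]] [529.88134549 312.63434971] 16.27253360561481 34.304069833731994 46.68314125032826
large [[638.8, 366.7], [651.3, 307.0], [494.0, 274.8], [482.3, 334.8]] [566.3884771  320.72967868] 11.565924672316468 160.58832359183523 61.0546474043118
medL [[616.5807391  361.73805391]
 [525.25990096 339.22865553]] 13.846646750450509
jar [[601.15475153 326.71456856]] [[597.93517271 346.25778441]
 [604.54853778 307.32102255]]
-79.77150837832995
```

Call:
play_rows --series '[{"fingers": -1,"dx": 12,"dy": 6,"dz": -25,"turn": 0.012},{"fingers": -1,"dx": 12,"dy": 6,"dz": -25,"turn": 0.012},{"fingers": -1,"dx": 12,"dy": 6,"dz": -25,"turn": 0.012},{"fingers": -1,"dx": 12,"dy": 6,"dz": -25,"turn": 0.012},{"fingers": -1,"dx": 10,"dy": 6,"dz": -25,"turn": 0.012},{"fingers": -1,"dx": 0,"dy": 0,"dz": 0,"turn": 0},{"fingers": -1,"dx": 0,"dy": 0,"dz": 0,"turn": 0}]'

```text
clock: 5.45
position: [0.6039, 0.3192, 0.2139]
ee_rot: [-0.004, 0.783, -0.622, 0.008]
contact_force: [0.7, -0.2, 0.7]
width: 0.0852
```

Run:
```python
from h import *
s=get_state();print(s["position"]*1000,s["ee_rot"],np.degrees(2*np.arctan2(s["ee_rot"][2],s["ee_rot"][1])))
w=get_image("wrist");im=w["pixels"][:,:,::-1].copy()
for l in ["jar_center","carton_small_center"]:
    for m in masks_of(w,l): print(l,round(m["p"],2),m["xy"],rect(w,m["region"],.15 if l[0]=='j' else .138,s))
th=np.linspace(0,6.28,60);c=np.c_[.601+.02*np.cos(th),.327+.02*np.sin(th),.15+0*th]
for u in proj(w,c,s): cv2.circle(im,tuple(int(round(v)) for v in u),0,(0,0,255),-1)
cv2.imwrite("pics/w3.png",im)
```

```text
[603.90616688 319.164676   213.85054174] [-0.00447352  0.78329247 -0.62159034  0.0076382 ] -76.8682884068422
jar_center 0.8 [234.9, 197.5] [607.0, 328.3, 52.1, 39.6, 11.1]
carton_small_center 0.67 [238.1, 265.2] [539.1, 315.5, 69.1, 37.6, 17.0]
```

View pics/w3.png

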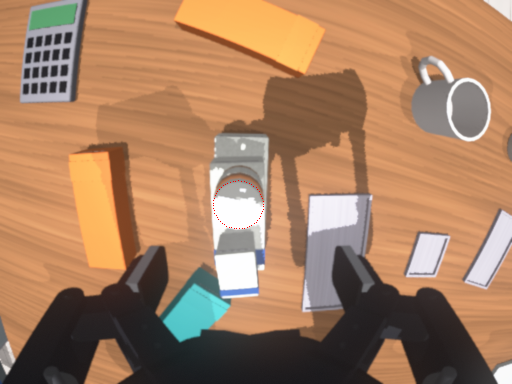

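The dotted circle lies on the cap at (238,205), so the jar position holds.

Call:
play_rows --series '[{"fingers": -1,"dx": -3,"dy": 8,"dz": 0,"turn": 0},{"fingers": -1,"dx": 0,"dy": 0,"dz": 0,"turn": 0},{"fingers": -1,"dx": 0,"dy": 0,"dz": -20,"turn": 0},{"fingers": -1,"dx": 0,"dy": 0,"dz": -20,"turn": 0},{"fingers": -1,"dx": 0,"dy": 0,"dz": -20,"turn": 0},{"fingers": -1,"dx": 0,"dy": 0,"dz": -20,"turn": 0},{"fingers": -1,"dx": 0,"dy": 0,"dz": -12,"turn": 0},{"fingers": -1,"dx": 0,"dy": 0,"dz": -8,"turn": 0},{"fingers": -1,"dx": 0,"dy": 0,"dz": 0,"turn": 0},{"fingers": -1,"dx": 0,"dy": 0,"dz": 0,"turn": 0}]' --squeeze 25

```text
clock: 6.43
position: [0.6037, 0.333, 0.1309]
ee_rot: [-0.019, 0.784, -0.62, 0.015]
contact_force: [0.4, -0.3, 0.3]
width: 0.0855
```

```bash
cat > st.py <<'E'
from h import *
s=get_state();q=s["ee_rot"];Rm=R.from_quat(np.array(q)[[1,2,3,0]]).as_matrix()
print(round(s["clock"],2),"tcp",(s["position"]*1000).round(1),"zaxis",Rm[:,2].round(4),"yaw",np.degrees(np.arctan2(Rm[1,0],Rm[0,0])).round(1),"q",s["qpos"].round(3),"qd",s["qd"].round(3),"F",s["contact_force"].round(1),"w",round(s["width"]*1000,1))
print("grasp",((s["position"]-.008*Rm[:,2])*1000).round(1))
E
python3 st.py
```

```text
6.43 tcp [603.7 333.  130.9] zaxis [ 0.0478  0.0111 -0.9988] yaw -76.7 q [ 0.408  0.471  1.413 -0.009  1.209  1.75 ] qd [ 0.004 -0.002  0.003 -0.     0.001  0.002] F [ 0.4 -0.3  0.3] w 85.5
grasp [603.3 332.9 138.9]
```

Call:
play_rows --series '[{"fingers": -1,"dx": 0,"dy": 0,"dz": -5,"turn": 0},{"fingers": -1,"dx": 0,"dy": 0,"dz": 0,"turn": 0}]'

```text
clock: 6.6
position: [0.6048, 0.3337, 0.1281]
ee_rot: [-0.021, 0.784, -0.62, 0.016]
contact_force: [0.3, 0.0, -0.5]
width: 0.0857
```

```bash
python3 st.py
```

```text
6.6 tcp [604.8 333.7 128.1] zaxis [ 0.0515  0.0127 -0.9986] yaw -76.7 q [ 0.408  0.473  1.417 -0.009  1.199  1.75 ] qd [ 0.    -0.021 -0.035 -0.001  0.013  0.001] F [ 0.3  0.  -0.5] w 85.7
grasp [604.3 333.6 136.1]
```

Call:
play_rows --series '[{"fingers": -1,"dx": 0,"dy": 0,"dz": 20,"turn": 0},{"fingers": -1,"dx": 0,"dy": 0,"dz": 20,"turn": 0},{"fingers": -1,"dx": 0,"dy": 0,"dz": 20,"turn": 0},{"fingers": -1,"dx": 0,"dy": 0,"dz": 0,"turn": 0}]'

```text
clock: 6.93
position: [0.6051, 0.3339, 0.1917]
ee_rot: [-0.022, 0.784, -0.62, 0.017]
contact_force: [0.4, 1.4, 1.1]
width: 0.0854
```

```bash
python3 st.py
```

```text
6.93 tcp [605.1 333.9 191.7] zaxis [ 0.0529  0.0133 -0.9985] yaw -76.7 q [ 0.409  0.434  1.322 -0.009  1.332  1.749] qd [-0.     0.015  0.041  0.001 -0.022 -0.   ] F [0.4 1.4 1.1] w 85.4
grasp [604.6 333.8 199.7]
```

Call:
play_rows --series '[{"fingers": -1,"dx": 0,"dy": 0,"dz": 0,"turn": 0},{"fingers": -1,"dx": 0,"dy": 0,"dz": 0,"turn": 0},{"fingers": -1,"dx": 0,"dy": 0,"dz": 0,"turn": 0},{"fingers": -1,"dx": 0,"dy": 0,"dz": 0,"turn": 0},{"fingers": -1,"dx": 0,"dy": 0,"dz": 0,"turn": 0},{"fingers": -1,"dx": 0,"dy": 0,"dz": 0,"turn": 0}]'

```text
clock: 7.43
position: [0.6044, 0.3334, 0.1903]
ee_rot: [-0.021, 0.784, -0.62, 0.016]
contact_force: [1.1, 0.0, 0.2]
width: 0.0856
```

```bash
python3 st.py
```

```text
7.43 tcp [604.4 333.4 190.3] zaxis [ 0.0518  0.0128 -0.9986] yaw -76.7 q [ 0.408  0.434  1.325 -0.009  1.33   1.749] qd [-0.001  0.009  0.011 -0.    -0.002  0.   ] F [1.1 0.  0.2] w 85.6
grasp [604.  333.3 198.3]
```

Call:
play_rows --series '[{"fingers": -1,"dx": -3,"dy": -7,"dz": -35,"turn": 0},{"fingers": -1,"dx": 0,"dy": 0,"dz": 0,"turn": 0}]'

```text
clock: 7.6
position: [0.5992, 0.3257, 0.1526]
ee_rot: [-0.019, 0.784, -0.62, 0.015]
contact_force: [-3.8, -1.2, -2.7]
width: 0.0856
```

```bash
python3 st.py
```

```text
7.6 tcp [599.2 325.7 152.6] zaxis [ 0.048   0.0113 -0.9988] yaw -76.7 q [ 0.401  0.446  1.4   -0.009  1.247  1.741] qd [ 0.018 -0.054 -0.218  0.024  0.043  0.007] F [-3.8 -1.2 -2.7] w 85.6
grasp [598.9 325.6 160.6]
```

Call:
play_rows --series '[{"fingers": -1,"dx": 3,"dy": 2,"dz": -33,"turn": 0},{"fingers": -1,"dx": 0,"dy": 0,"dz": 0,"turn": 0},{"fingers": -1,"dx": 0,"dy": 0,"dz": 0,"turn": 0}]'

```text
clock: 7.85
position: [0.604, 0.3287, 0.1219]
ee_rot: [-0.021, 0.784, -0.62, 0.016]
contact_force: [-0.3, 0.3, 0.7]
width: 0.0854
```

```bash
python3 st.py
```

```text
7.85 tcp [604.  328.7 121.9] zaxis [ 0.0508  0.013  -0.9986] yaw -76.7 q [ 0.402  0.473  1.433 -0.009  1.183  1.743] qd [0.    0.045 0.05  0.003 0.018 0.002] F [-0.3  0.3  0.7] w 85.4
grasp [603.6 328.6 129.8]
```

Call:
play_rows --series '[{"fingers": -1,"dx": -3,"dy": -2,"dz": -12,"turn": 0},{"fingers": -1,"dx": 0,"dy": 0,"dz": 0,"turn": 0},{"fingers": 1,"dx": 0,"dy": 0,"dz": 0,"turn": 0},{"fingers": 1,"dx": 0,"dy": 0,"dz": 0,"turn": 0},{"fingers": 1,"dx": 0,"dy": 0,"dz": 0,"turn": 0},{"fingers": 1,"dx": 0,"dy": 0,"dz": 0,"turn": 0},{"fingers": 1,"dx": 0,"dy": 0,"dz": 0,"turn": 0},{"fingers": 1,"dx": 0,"dy": 0,"dz": 0,"turn": 0},{"fingers": 1,"dx": 0,"dy": 0,"dz": 0,"turn": 0},{"fingers": 1,"dx": 0,"dy": 0,"dz": 0,"turn": 0},{"fingers": 1,"dx": 0,"dy": 0,"dz": 0,"turn": 0},{"fingers": 1,"dx": 0,"dy": 0,"dz": 0,"turn": 0}]' --squeeze 25

```text
clock: 8.85
position: [0.6082, 0.3305, 0.1226]
ee_rot: [-0.029, 0.784, -0.62, 0.02]
contact_force: [0.8, -0.1, -1.5]
width: 0.0385
```

```bash
python3 st.py
```

```text
8.85 tcp [608.2 330.5 122.6] zaxis [ 0.0672  0.0205 -0.9975] yaw -76.7 q [ 0.401  0.47   1.438 -0.008  1.164  1.743] qd [-0.     0.003  0.002  0.     0.002  0.   ] F [ 0.8 -0.1 -1.5] w 38.5
grasp [607.7 330.4 130.6]
```

Call:
play_rows --series '[{"fingers": 1,"dx": 0,"dy": 0,"dz": 4,"turn": 0},{"fingers": 1,"dx": 0,"dy": 0,"dz": 4,"turn": 0},{"fingers": 1,"dx": 0,"dy": 0,"dz": 4,"turn": 0},{"fingers": 1,"dx": 0,"dy": 0,"dz": 4,"turn": 0},{"fingers": 1,"dx": 0,"dy": 0,"dz": 4,"turn": 0}]' --squeeze 35

```text
clock: 9.27
position: [0.6072, 0.3301, 0.1427]
ee_rot: [-0.027, 0.784, -0.62, 0.019]
contact_force: [-0.5, -0.0, -0.6]
width: 0.0381
```

```bash
python3 st.py;  python3 - <<'E'
from h import *
w=get_image("wrist");cv2.imwrite("pics/w4.png",w["pixels"][:,:,::-1])
E
```

```text
9.27 tcp [607.2 330.1 142.7] zaxis [ 0.064   0.0191 -0.9978] yaw -76.7 q [ 0.401  0.456  1.409 -0.008  1.21   1.742] qd [ 0.    -0.039 -0.081  0.002  0.113  0.001] F [-0.5 -0.  -0.6] w 38.1
grasp [606.7 330.  150.7]
```

View pics/w4.png

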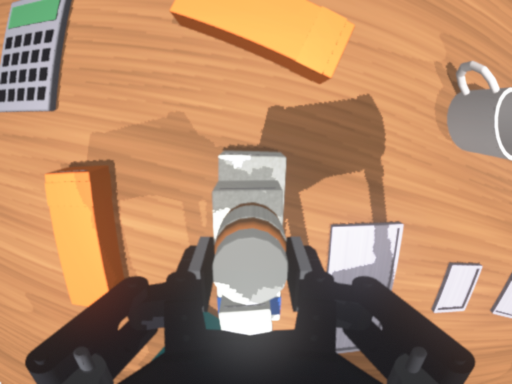

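Call:
play_rows --series '[{"fingers": 1,"dx": 0,"dy": 0,"dz": 20,"turn": 0},{"fingers": 1,"dx": 0,"dy": 0,"dz": 20,"turn": 0},{"fingers": 1,"dx": -4,"dy": -30,"dz": 10,"turn": 0},{"fingers": 1,"dx": -4,"dy": -38,"dz": 0,"turn": 0},{"fingers": 1,"dx": -4,"dy": -38,"dz": 0,"turn": 0},{"fingers": 1,"dx": -4,"dy": -38,"dz": 0,"turn": 0},{"fingers": 1,"dx": -4,"dy": -38,"dz": 0,"turn": 0},{"fingers": 1,"dx": -4,"dy": -38,"dz": 0,"turn": 0},{"fingers": 1,"dx": -4,"dy": -38,"dz": 0,"turn": 0},{"fingers": 1,"dx": -4,"dy": -38,"dz": 0,"turn": 0},{"fingers": 1,"dx": -4,"dy": -38,"dz": 0,"turn": 0},{"fingers": 1,"dx": -4,"dy": -38,"dz": 0,"turn": 0},{"fingers": 1,"dx": -4,"dy": -38,"dz": 0,"turn": 0},{"fingers": 1,"dx": -4,"dy": -38,"dz": 0,"turn": 0},{"fingers": 1,"dx": -4,"dy": -38,"dz": 0,"turn": 0},{"fingers": 1,"dx": -4,"dy": -38,"dz": 0,"turn": 0},{"fingers": 1,"dx": -4,"dy": -38,"dz": 0,"turn": 0},{"fingers": 1,"dx": -4,"dy": -30,"dz": 0,"turn": 0},{"fingers": 1,"dx": -4,"dy": -20,"dz": 0,"turn": 0},{"fingers": 1,"dx": 0,"dy": 0,"dz": 0,"turn": 0}]'

```text
clock: 10.98
position: [0.5343, -0.3081, 0.206]
ee_rot: [-0.033, 0.786, -0.617, 0.03]
contact_force: [0.5, 0.8, -1.4]
width: 0.0383
```

```bash
python3 st.py;  python3 tr.py pics/w5.png
```

```text
10.98 tcp [ 534.3 -308.1  206. ] zaxis [ 0.0868  0.0151 -0.9961] yaw -76.3 q [-0.677  0.307  1.488  0.069  1.289  0.636] qd [-0.005 -0.005  0.002  0.045  0.02   0.011] F [ 0.5  0.8 -1.4] w 38.3
grasp [ 533.6 -308.2  214. ]
10.9833 [ 0.53428987 -0.30812923  0.20604289] [-0.03274998  0.78596968 -0.61669017  0.02953524]
tray_round 0.73 [268.6, 182.3] [537.0, -337.6, 72.4, 65.0, 82.3]
bottle 0.74 [150.8, 1.3] [734.4, -126.2, 47.6, 10.9, -84.9]
mug 0.94 [26.9, 3.3] [729.5, 112.9, 132.6, 23.3, 86.2]
```

Call:
play_rows --series '[{"fingers": 1,"dx": 7,"dy": -26,"dz": 0,"turn": 0},{"fingers": 1,"dx": 0,"dy": 0,"dz": 0,"turn": 0},{"fingers": 1,"dx": 0,"dy": 0,"dz": -35,"turn": 0},{"fingers": 1,"dx": 0,"dy": 0,"dz": 0,"turn": 0},{"fingers": 1,"dx": 0,"dy": 0,"dz": -35,"turn": 0},{"fingers": 1,"dx": 0,"dy": 0,"dz": 0,"turn": 0},{"fingers": 1,"dx": 0,"dy": 0,"dz": -35,"turn": 0},{"fingers": 1,"dx": 0,"dy": 0,"dz": 0,"turn": 0},{"fingers": 1,"dx": 0,"dy": 0,"dz": 0,"turn": 0}]'

```text
clock: 12.08
position: [0.5489, -0.321, 0.1097]
ee_rot: [-0.036, 0.791, -0.609, 0.033]
contact_force: [1.3, -0.7, -0.6]
width: 0.0382
```

```bash
python3 st.py
python3 - <<'E'
from h import *
s=get_state();w=get_image("wrist")
for l,z in [("jar_center",s["position"][2]+.027),("tray_round",.007)]:
    for m in masks_of(w,l): print(l,round(m["p"],2),m["xy"],rect(w,m["region"],z,s))
t=get_image("top")
for l,z in [("jar_center",s["position"][2]+.027),("tray_round",.007)]:
    for m in masks_of(t,l): print(l,round(m["p"],2),m["xy"],rect(t,m["region"],z,s))
cv2.imwrite("pics/w6.png",np.hstack([w["pixels"][100:384,120:400],cv2.resize(t["pixels"][170:260,330:420],(284,284))])[:,:,::-1])
E
```

```text
12.08 tcp [ 548.9 -321.   109.7] zaxis [ 0.096   0.016  -0.9953] yaw -75.2 q [-0.682  0.4    1.596  0.083  1.083  0.593] qd [ 0.01   0.026  0.049 -0.006  0.041  0.003] F [ 1.3 -0.7 -0.6] w 38.2
grasp [ 548.2 -321.1  117.7]
jar_center 0.65 [248.4, 257.5] [548.4, -320.9, 56.7, 38.1, 17.4]
tray_round 0.59 [272.6, 201.9] [547.8, -339.0, 72.4, 43.5, 84.5]
tray_round 0.45 [366.3, 213.2] [541.5, -307.7, 24.1, 15.8, -43.0]
```

View pics/w6.png

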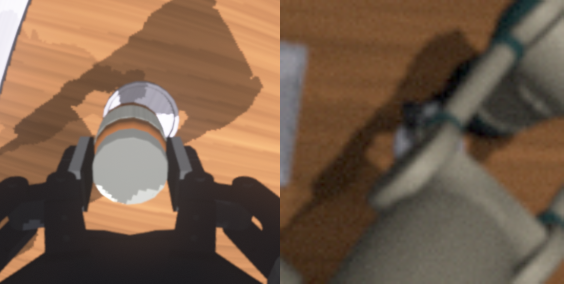

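Run:
```python
from h import *
s=get_state();w=get_image("wrist")
print([(onplane(w,(250,265),z,s)*1000).round(1) for z in (.134,.137,.140)], (onplane(w,[(213,265),(287,265)],.137,s)*1000).round(1))
```

```text
[array([[ 542.2, -323.2]]), array([[ 543.5, -322.8]]), array([[ 544.9, -322.4]])] [[ 538.6 -304.7]
 [ 548.1 -341.1]]
```

Call:
play_rows --series '[{"fingers": 1,"dx": -11,"dy": -15,"dz": 0,"turn": 0},{"fingers": 1,"dx": 0,"dy": 0,"dz": 0,"turn": 0},{"fingers": 1,"dx": 0,"dy": 0,"dz": -36,"turn": 0},{"fingers": 1,"dx": 0,"dy": 0,"dz": 0,"turn": 0},{"fingers": 1,"dx": 0,"dy": 0,"dz": 0,"turn": 0}]'

```text
clock: 12.85
position: [0.5396, -0.3386, 0.0775]
ee_rot: [-0.036, 0.791, -0.61, 0.037]
contact_force: [0.6, 0.5, -0.6]
width: 0.0383
```

```bash
python3 st.py
```

```text
12.85 tcp [ 539.6 -338.6   77.5] zaxis [ 0.1029  0.0108 -0.9946] yaw -75.3 q [-0.715  0.428  1.64   0.09   1.004  0.553] qd [-0.003  0.037  0.059 -0.007  0.012  0.002] F [ 0.6  0.5 -0.6] w 38.3
grasp [ 538.8 -338.7   85.4]
```

Call:
play_rows --series '[{"fingers": 1,"dx": -2,"dy": 4,"dz": -34,"turn": 0},{"fingers": 1,"dx": 0,"dy": 0,"dz": 0,"turn": 0},{"fingers": 1,"dx": 0,"dy": 0,"dz": 0,"turn": 0}]'

```text
clock: 13.1
position: [0.5407, -0.3362, 0.0479]
ee_rot: [-0.036, 0.791, -0.61, 0.041]
contact_force: [0.5, -0.5, -0.5]
width: 0.0381
```

```bash
python3 st.py
```

```text
13.1 tcp [ 540.7 -336.2   47.9] zaxis [ 0.109   0.0068 -0.994 ] yaw -75.3 q [-0.712  0.454  1.683  0.095  0.929  0.548] qd [0.005 0.024 0.042 0.    0.028 0.004] F [ 0.5 -0.5 -0.5] w 38.1
grasp [ 539.8 -336.3   55.8]
```

Call:
play_rows --series '[{"fingers": 1,"dx": -5,"dy": 1,"dz": -14,"turn": 0},{"fingers": 1,"dx": 0,"dy": 0,"dz": 0,"turn": 0}]'

```text
clock: 13.27
position: [0.5398, -0.3379, 0.0391]
ee_rot: [-0.036, 0.791, -0.609, 0.046]
contact_force: [0.6, 1.1, -1.4]
width: 0.0382
```

```bash
python3 st.py
```

```text
13.27 tcp [ 539.8 -337.9   39.1] zaxis [ 1.171e-01  7.000e-04 -9.931e-01] yaw -75.3 q [-0.715  0.459  1.701  0.099  0.895  0.539] qd [ 0.01  -0.043 -0.081  0.007  0.069  0.013] F [ 0.6  1.1 -1.4] w 38.2
grasp [ 538.8 -337.9   47.1]
```

Call:
play_rows --series '[{"fingers": 0,"dx": 0,"dy": 0,"dz": 0,"turn": 0},{"fingers": -1,"dx": 0,"dy": 0,"dz": 0,"turn": 0},{"fingers": -1,"dx": 0,"dy": 0,"dz": 0,"turn": 0},{"fingers": -1,"dx": 0,"dy": 0,"dz": 0,"turn": 0},{"fingers": -1,"dx": 0,"dy": 0,"dz": 0,"turn": 0},{"fingers": -1,"dx": 0,"dy": 0,"dz": 0,"turn": 0},{"fingers": -1,"dx": 0,"dy": 0,"dz": 0,"turn": 0},{"fingers": -1,"dx": -3,"dy": 0,"dz": 25,"turn": 0},{"fingers": -1,"dx": -3,"dy": 0,"dz": 30,"turn": 0},{"fingers": -1,"dx": 0,"dy": 0,"dz": 35,"turn": 0},{"fingers": -1,"dx": 0,"dy": 0,"dz": 35,"turn": 0},{"fingers": -1,"dx": 0,"dy": 0,"dz": 35,"turn": 0},{"fingers": -1,"dx": 0,"dy": 0,"dz": 35,"turn": 0},{"fingers": -1,"dx": 0,"dy": 0,"dz": 0,"turn": 0}]'

```text
clock: 14.43
position: [0.5335, -0.3369, 0.247]
ee_rot: [-0.036, 0.791, -0.609, 0.046]
contact_force: [1.2, -0.4, 1.2]
width: 0.0859
```

```bash
python3 st.py;python3 - <<'E'
from h import *
s=get_state();w=get_image("wrist")
for l,z in [("jar_center",.065),("tray_round",.007)]:
    for m in masks_of(w,l): print(l,round(m["p"],2),m["xy"],rect(w,m["region"],z,s))
cv2.imwrite("pics/w7.png",w["pixels"][:,:,::-1])
E
```

```text
14.43 tcp [ 533.5 -336.9  247. ] zaxis [ 0.1173  0.0013 -0.9931] yaw -75.3 q [-0.721  0.291  1.412  0.08   1.352  0.578] qd [-0.001  0.026  0.078 -0.006 -0.028 -0.004] F [ 1.2 -0.4  1.2] w 85.9
grasp [ 532.5 -336.9  254.9]
jar_center 0.81 [245.8, 186.2] [538.3, -339.4, 46.8, 40.4, 14.5]
```

View pics/w7.png

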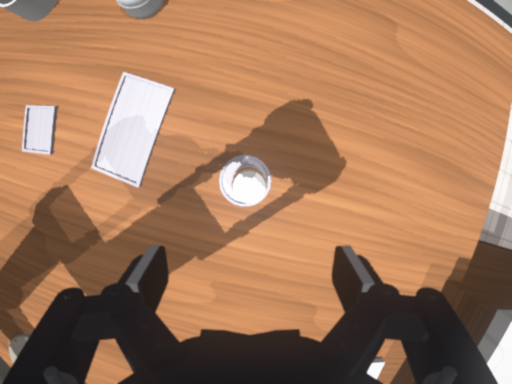

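The jar stands in the round tray at (246,182), roughly central. Each descent adds some tool tilt, so I will use the gripper's half-turn symmetry, which makes the tilt cancel instead of growing.

Call:
play_rows --series '[{"fingers": -1,"dx": 0,"dy": 26,"dz": 0,"turn": 0.122},{"fingers": -1,"dx": 0,"dy": 26,"dz": 0,"turn": 0.122},{"fingers": -1,"dx": 0,"dy": 26,"dz": 0,"turn": 0.122},{"fingers": -1,"dx": 0,"dy": 26,"dz": 0,"turn": 0.122},{"fingers": -1,"dx": 0,"dy": 26,"dz": 0,"turn": 0.122},{"fingers": -1,"dx": 0,"dy": 26,"dz": 0,"turn": 0.122},{"fingers": -1,"dx": 0,"dy": 26,"dz": 0,"turn": 0.122},{"fingers": -1,"dx": 0,"dy": 26,"dz": 0,"turn": 0.122},{"fingers": -1,"dx": 0,"dy": 26,"dz": 0,"turn": 0.122},{"fingers": -1,"dx": 0,"dy": 26,"dz": 0,"turn": 0.122},{"fingers": -1,"dx": 0,"dy": 26,"dz": 0,"turn": 0.122},{"fingers": -1,"dx": 0,"dy": 26,"dz": 0,"turn": 0.122},{"fingers": -1,"dx": 0,"dy": 26,"dz": 0,"turn": 0.122},{"fingers": -1,"dx": 0,"dy": 26,"dz": 0,"turn": 0.122},{"fingers": -1,"dx": 0,"dy": 26,"dz": 0,"turn": 0.122},{"fingers": -1,"dx": 0,"dy": 26,"dz": 0,"turn": 0.122},{"fingers": -1,"dx": 0,"dy": 26,"dz": 0,"turn": 0.122},{"fingers": -1,"dx": 0,"dy": 26,"dz": 0,"turn": 0.122},{"fingers": -1,"dx": 0,"dy": 26,"dz": 0,"turn": 0.122},{"fingers": -1,"dx": 0,"dy": 26,"dz": 0,"turn": 0.122}]'

```text
clock: 16.25
position: [0.5, 0.2081, 0.1893]
ee_rot: [-0.036, 0.829, 0.555, -0.061]
contact_force: [-0.1, -0.4, 0.2]
width: 0.0853
```

```bash
python3 st.py
```

```text
16.25 tcp [500.  208.1 189.3] zaxis [-0.1414 -0.0092 -0.9899] yaw 67.8 q [ 0.248  0.32   1.516  0.026  1.445 -0.937] qd [ 0.677  0.225 -0.255 -0.114  0.103 -0.786] F [-0.1 -0.4  0.2] w 85.3
grasp [501.1 208.2 197.2]
```

Call:
play_rows --series '[{"fingers": -1,"dx": 3,"dy": 11,"dz": 14,"turn": 0.112},{"fingers": -1,"dx": 3,"dy": 14,"dz": 14,"turn": 0.112},{"fingers": -1,"dx": 4,"dy": 14,"dz": 14,"turn": 0.112},{"fingers": -1,"dx": 4,"dy": 14,"dz": 12,"turn": 0.112},{"fingers": -1,"dx": 4,"dy": 14,"dz": 12,"turn": 0.112},{"fingers": -1,"dx": 4,"dy": 14,"dz": 10,"turn": 0.112},{"fingers": -1,"dx": 0,"dy": 0,"dz": 0,"turn": 0}]'

```text
clock: 16.83
position: [0.5118, 0.2969, 0.2486]
ee_rot: [-0.018, 0.58, 0.81, -0.088]
contact_force: [0.3, 0.8, -0.6]
width: 0.0852
```

```bash
python3 st.py
```

```text
16.83 tcp [511.8 296.9 248.6] zaxis [-0.1316 -0.1218 -0.9838] yaw 109.1 q [ 0.443  0.392  1.265 -0.054  1.657 -1.456] qd [-0.018  0.023  0.078 -0.038  0.005  0.056] F [ 0.3  0.8 -0.6] w 85.2
grasp [512.9 297.9 256.4]
```

Call:
play_rows --series '[{"fingers": -1,"dx": 0,"dy": 0,"dz": -5,"turn": 0},{"fingers": -1,"dx": 0,"dy": 0,"dz": 0,"turn": 0},{"fingers": -1,"dx": 0,"dy": 0,"dz": -5,"turn": 0},{"fingers": -1,"dx": 0,"dy": 0,"dz": 0,"turn": 0},{"fingers": -1,"dx": 0,"dy": 0,"dz": -5,"turn": 0},{"fingers": -1,"dx": 0,"dy": 0,"dz": 0,"turn": 0},{"fingers": -1,"dx": 0,"dy": 0,"dz": -5,"turn": 0},{"fingers": -1,"dx": 0,"dy": 0,"dz": 0,"turn": 0},{"fingers": -1,"dx": 0,"dy": 0,"dz": -5,"turn": 0},{"fingers": -1,"dx": 0,"dy": 0,"dz": 0,"turn": 0}]'

```text
clock: 17.67
position: [0.5079, 0.2906, 0.2124]
ee_rot: [-0.022, 0.584, 0.806, -0.097]
contact_force: [-0.1, -0.1, 0.2]
width: 0.0857
```

```bash
python3 st.py
```

```text
17.67 tcp [507.9 290.6 212.4] zaxis [-0.1482 -0.13   -0.9804] yaw 108.5 q [ 0.437  0.408  1.33  -0.055  1.594 -1.447] qd [-0.002 -0.015 -0.025 -0.     0.011  0.   ] F [-0.1 -0.1  0.2] w 85.7
grasp [509.1 291.6 220.2]
```

Call:
play_rows --series '[{"fingers": -1,"dx": 0,"dy": 0,"dz": -4,"turn": 0},{"fingers": -1,"dx": 0,"dy": 0,"dz": -4,"turn": 0},{"fingers": -1,"dx": 0,"dy": 0,"dz": -4,"turn": 0},{"fingers": -1,"dx": 0,"dy": 0,"dz": -4,"turn": 0},{"fingers": -1,"dx": 0,"dy": 0,"dz": -4,"turn": 0},{"fingers": -1,"dx": 0,"dy": 0,"dz": -4,"turn": 0},{"fingers": -1,"dx": 0,"dy": 0,"dz": -4,"turn": 0},{"fingers": -1,"dx": 0,"dy": 0,"dz": -4,"turn": 0},{"fingers": -1,"dx": 0,"dy": 0,"dz": -4,"turn": 0},{"fingers": -1,"dx": 0,"dy": 0,"dz": -4,"turn": 0}]'

```text
clock: 18.5
position: [0.5083, 0.2911, 0.1692]
ee_rot: [-0.021, 0.584, 0.806, -0.096]
contact_force: [-0.4, 0.1, -0.6]
width: 0.0856
```

```bash
python3 st.py
```

```text
18.5 tcp [508.3 291.1 169.2] zaxis [-0.1461 -0.1291 -0.9808] yaw 108.5 q [ 0.437  0.432  1.399 -0.055  1.499 -1.441] qd [-0.     0.034  0.083  0.    -0.116  0.006] F [-0.4  0.1 -0.6] w 85.6
grasp [509.4 292.1 177.1]
```

Call:
play_rows --series '[{"fingers": -1,"dx": 0,"dy": 0,"dz": 0,"turn": 0},{"fingers": -1,"dx": 0,"dy": 0,"dz": 0,"turn": 0},{"fingers": -1,"dx": 0,"dy": 0,"dz": 0,"turn": 0},{"fingers": -1,"dx": 0,"dy": 0,"dz": 0,"turn": 0}]'

```text
clock: 18.83
position: [0.5079, 0.2909, 0.168]
ee_rot: [-0.022, 0.584, 0.806, -0.096]
contact_force: [0.3, 0.1, 0.0]
width: 0.0858
```

```bash
python3 st.py
```

```text
18.83 tcp [507.9 290.9 168. ] zaxis [-0.1478 -0.1299 -0.9805] yaw 108.6 q [ 0.437  0.433  1.401 -0.055  1.499 -1.441] qd [ 0.002 -0.001 -0.002  0.001  0.     0.001] F [0.3 0.1 0. ] w 85.8
grasp [509.  291.9 175.8]
```

Call:
play_rows --series '[{"fingers": -1,"dx": 0,"dy": 0,"dz": 10,"turn": 0},{"fingers": -1,"dx": 0,"dy": 0,"dz": 10,"turn": 0},{"fingers": -1,"dx": 0,"dy": 0,"dz": 10,"turn": 0},{"fingers": -1,"dx": 0,"dy": 0,"dz": 10,"turn": 0},{"fingers": -1,"dx": 0,"dy": 0,"dz": 10,"turn": 0}]'

```text
clock: 19.25
position: [0.5074, 0.2906, 0.2222]
ee_rot: [-0.022, 0.584, 0.806, -0.097]
contact_force: [-0.1, -0.4, -0.7]
width: 0.0856
```

```bash
python3 st.py
```

```text
19.25 tcp [507.4 290.6 222.2] zaxis [-0.1489 -0.1304 -0.9802] yaw 108.6 q [ 0.437  0.403  1.314 -0.055  1.616 -1.448] qd [-0.001 -0.073 -0.236 -0.     0.291 -0.016] F [-0.1 -0.4 -0.7] w 85.6
grasp [508.6 291.6 230. ]
```

Call:
play_rows --series '[{"fingers": -1,"dx": 20,"dy": 0,"dz": 0,"turn": 0},{"fingers": -1,"dx": 0,"dy": 0,"dz": 0,"turn": 0},{"fingers": -1,"dx": 0,"dy": 0,"dz": 0,"turn": 0}]'

```text
clock: 19.5
position: [0.5294, 0.2917, 0.2295]
ee_rot: [-0.02, 0.584, 0.806, -0.093]
contact_force: [-0.5, -0.2, -0.8]
width: 0.0852
```

```bash
python3 st.py
```

```text
19.5 tcp [529.4 291.7 229.5] zaxis [-0.1402 -0.1263 -0.982 ] yaw 108.5 q [ 0.425  0.425  1.26  -0.057  1.638 -1.462] qd [-0.012  0.012 -0.042 -0.02  -0.023 -0.005] F [-0.5 -0.2 -0.8] w 85.2
grasp [530.5 292.7 237.3]
```

Call:
play_rows --series '[{"fingers": -1,"dx": 0,"dy": 0,"dz": 8,"turn": 0},{"fingers": -1,"dx": 0,"dy": 0,"dz": 0,"turn": 0},{"fingers": -1,"dx": 0,"dy": 0,"dz": 8,"turn": 0},{"fingers": -1,"dx": 0,"dy": 0,"dz": 0,"turn": 0},{"fingers": -1,"dx": 0,"dy": 0,"dz": 8,"turn": 0},{"fingers": -1,"dx": 0,"dy": 0,"dz": 0,"turn": 0},{"fingers": -1,"dx": 0,"dy": 0,"dz": 8,"turn": 0},{"fingers": -1,"dx": 0,"dy": 0,"dz": 0,"turn": 0},{"fingers": -1,"dx": 0,"dy": 0,"dz": 8,"turn": 0},{"fingers": -1,"dx": 0,"dy": 0,"dz": 0,"turn": 0},{"fingers": -1,"dx": 0,"dy": 0,"dz": 8,"turn": 0},{"fingers": -1,"dx": 0,"dy": 0,"dz": 0,"turn": 0}]'

```text
clock: 20.5
position: [0.5276, 0.2918, 0.2843]
ee_rot: [-0.02, 0.584, 0.806, -0.093]
contact_force: [0.2, 0.1, -0.1]
width: 0.0855
```

```bash
python3 st.py
```

```text
20.5 tcp [527.6 291.8 284.3] zaxis [-0.1402 -0.1261 -0.9821] yaw 108.6 q [ 0.426  0.405  1.16  -0.058  1.758 -1.468] qd [-0.001  0.017  0.039  0.002 -0.016  0.001] F [ 0.2  0.1 -0.1] w 85.5
grasp [528.8 292.8 292.2]
```

Call:
play_rows --series '[{"fingers": -1,"dx": 25,"dy": 14,"dz": 0,"turn": 0},{"fingers": -1,"dx": 0,"dy": 0,"dz": 0,"turn": 0},{"fingers": -1,"dx": 25,"dy": 14,"dz": 0,"turn": 0},{"fingers": -1,"dx": 0,"dy": 0,"dz": 0,"turn": 0},{"fingers": -1,"dx": 25,"dy": 14,"dz": 0,"turn": 0},{"fingers": -1,"dx": 0,"dy": 0,"dz": 0,"turn": 0}]'

```text
clock: 21.0
position: [0.5983, 0.3319, 0.2764]
ee_rot: [-0.025, 0.583, 0.806, -0.102]
contact_force: [-0.1, 0.2, -1.3]
width: 0.0857
```

```bash
python3 st.py
```

```text
21.0 tcp [598.3 331.9 276.4] zaxis [-0.1598 -0.1351 -0.9779] yaw 108.7 q [ 0.436  0.56   0.92  -0.058  1.864 -1.464] qd [ 0.002 -0.087  0.16  -0.009  0.126  0.001] F [-0.1  0.2 -1.3] w 85.7
grasp [599.6 333.  284.2]
```

Call:
play_rows --series '[{"fingers": -1,"dx": -25,"dy": -14,"dz": 0,"turn": 0},{"fingers": -1,"dx": 0,"dy": 0,"dz": 0,"turn": 0},{"fingers": -1,"dx": -25,"dy": -14,"dz": 0,"turn": 0},{"fingers": -1,"dx": 0,"dy": 0,"dz": 0,"turn": 0},{"fingers": -1,"dx": -25,"dy": -14,"dz": 0,"turn": 0},{"fingers": -1,"dx": 0,"dy": 0,"dz": 0,"turn": 0}]'

```text
clock: 21.5
position: [0.5153, 0.2858, 0.264]
ee_rot: [-0.032, 0.582, 0.805, -0.114]
contact_force: [-0.6, -0.3, 0.3]
width: 0.0853
```

```bash
python3 st.py
```

```text
21.5 tcp [515.3 285.8 264. ] zaxis [-0.1841 -0.1461 -0.972 ] yaw 108.8 q [ 0.425  0.418  1.195 -0.058  1.758 -1.468] qd [-0.005  0.086 -0.129  0.01  -0.132  0.001] F [-0.6 -0.3  0.3] w 85.3
grasp [516.7 287.  271.8]
```

Call:
play_rows --series '[{"fingers": -1,"dx": 0,"dy": 0,"dz": 0,"turn": 0.12},{"fingers": -1,"dx": 0,"dy": 0,"dz": 0,"turn": 0},{"fingers": -1,"dx": 0,"dy": 0,"dz": 0,"turn": -0.12},{"fingers": -1,"dx": 0,"dy": 0,"dz": 0,"turn": 0}]'

```text
clock: 21.83
position: [0.5128, 0.2848, 0.2664]
ee_rot: [-0.032, 0.584, 0.803, -0.113]
contact_force: [0.2, -0.5, 0.0]
width: 0.0855
```

```bash
python3 st.py
```

```text
21.83 tcp [512.8 284.8 266.4] zaxis [-0.1833 -0.1453 -0.9723] yaw 108.5 q [ 0.425  0.413  1.199 -0.058  1.759 -1.464] qd [ 0.025 -0.015 -0.002 -0.    -0.    -0.086] F [ 0.2 -0.5  0. ] w 85.5
grasp [514.3 285.9 274.2]
```

Call:
play_rows --series '[{"fingers": -1,"dx": 0,"dy": 0,"dz": 15,"turn": 0},{"fingers": -1,"dx": 0,"dy": 0,"dz": 15,"turn": 0},{"fingers": -1,"dx": 0,"dy": 0,"dz": 15,"turn": 0}]'

```text
clock: 22.08
position: [0.5123, 0.2841, 0.3107]
ee_rot: [-0.033, 0.583, 0.803, -0.115]
contact_force: [0.5, 0.1, -0.8]
width: 0.0853
```

```bash
python3 st.py
```

```text
22.08 tcp [512.3 284.1 310.7] zaxis [-0.1876 -0.1469 -0.9712] yaw 108.6 q [ 0.425  0.405  1.107 -0.059  1.863 -1.472] qd [-0.002 -0.032 -0.408 -0.011  0.426 -0.032] F [ 0.5  0.1 -0.8] w 85.3
grasp [513.8 285.3 318.5]
```

Call:
play_rows --series '[{"fingers": -1,"dx": 0,"dy": 0,"dz": 0,"turn": 0}]'

```text
clock: 22.17
position: [0.5136, 0.2846, 0.3139]
ee_rot: [-0.031, 0.583, 0.804, -0.113]
contact_force: [0.2, 0.5, 0.3]
width: 0.0853
```

```bash
python3 st.py
```

```text
22.17 tcp [513.6 284.6 313.9] zaxis [-0.1821 -0.1446 -0.9726] yaw 108.6 q [ 0.424  0.403  1.101 -0.059  1.865 -1.472] qd [ 0.001  0.012  0.035  0.003 -0.03  -0.002] F [0.2 0.5 0.3] w 85.3
grasp [515.1 285.8 321.7]
```

Call:
play_rows --series '[{"fingers": -1,"dx": 0,"dy": 0,"dz": 0,"turn": 0},{"fingers": -1,"dx": 0,"dy": 0,"dz": 0,"turn": 0}]'

```text
clock: 22.33
position: [0.5144, 0.2849, 0.3143]
ee_rot: [-0.031, 0.583, 0.804, -0.112]
contact_force: [0.5, -0.1, -0.4]
width: 0.0853
```

```bash
python3 st.py
```

```text
22.33 tcp [514.4 284.9 314.3] zaxis [-0.1797 -0.1436 -0.9732] yaw 108.6 q [ 0.424  0.402  1.101 -0.059  1.863 -1.473] qd [-0.     0.006  0.009  0.002 -0.009 -0.003] F [ 0.5 -0.1 -0.4] w 85.3
grasp [515.9 286.1 322.1]
```

Call:
play_rows --series '[{"fingers": -1,"dx": 20,"dy": 0,"dz": 0,"turn": 0}]'

```text
clock: 22.42
position: [0.5316, 0.2852, 0.3152]
ee_rot: [-0.032, 0.582, 0.805, -0.112]
contact_force: [-0.1, -0.5, 0.5]
width: 0.0856
```

```bash
python3 st.py
```

```text
22.42 tcp [531.6 285.2 315.2] zaxis [-0.1815 -0.1435 -0.9729] yaw 108.7 q [ 0.414  0.429  1.056 -0.061  1.882 -1.487] qd [-0.159  0.39  -0.617 -0.06   0.156 -0.178] F [-0.1 -0.5  0.5] w 85.6
grasp [533.1 286.4 323. ]
```

Call:
play_rows --series '[{"fingers": -1,"dx": 0,"dy": 0,"dz": 0,"turn": 0}]'

```text
clock: 22.5
position: [0.5341, 0.2849, 0.3133]
ee_rot: [-0.031, 0.583, 0.804, -0.112]
contact_force: [-0.2, -0.3, -1.2]
width: 0.0857
```

```bash
python3 st.py
```

```text
22.5 tcp [534.1 284.9 313.3] zaxis [-0.1806 -0.1442 -0.9729] yaw 108.7 q [ 0.413  0.432  1.055 -0.063  1.879 -1.487] qd [ 0.031 -0.052  0.082  0.04   0.062  0.01 ] F [-0.2 -0.3 -1.2] w 85.7
grasp [535.6 286.1 321.1]
```

Call:
play_rows --series '[{"fingers": -1,"dx": -0.5,"dy": 2,"dz": -5,"turn": -0.004},{"fingers": -1,"dx": -0.5,"dy": 3,"dz": -10,"turn": -0.004},{"fingers": -1,"dx": -0.5,"dy": 3,"dz": -14,"turn": -0.004},{"fingers": -1,"dx": -0.5,"dy": 3,"dz": -14,"turn": -0.004},{"fingers": -1,"dx": -0.5,"dy": 3,"dz": -14,"turn": -0.004},{"fingers": -1,"dx": -0.5,"dy": 3,"dz": -14,"turn": -0.004},{"fingers": -1,"dx": -0.5,"dy": 3,"dz": -14,"turn": -0.004},{"fingers": -1,"dx": -0.5,"dy": 3,"dz": -14,"turn": -0.004},{"fingers": -1,"dx": -0.5,"dy": 3,"dz": -14,"turn": -0.004},{"fingers": -1,"dx": -0.5,"dy": 2,"dz": -10,"turn": -0.004},{"fingers": -1,"dx": 0,"dy": 0,"dz": -6,"turn": 0},{"fingers": -1,"dx": 0,"dy": 0,"dz": -3,"turn": 0},{"fingers": -1,"dx": 0,"dy": 0,"dz": 0,"turn": 0}]'

```text
clock: 23.58
position: [0.5175, 0.3145, 0.1608]
ee_rot: [-0.039, 0.598, 0.791, -0.12]
contact_force: [0.5, -0.5, -0.4]
width: 0.0857
```

```bash
python3 st.py
cat > wf.py <<'E'
# draw boxes (cx,cy,z0,L,W,H,deg) in wrist picture
from h import *
def box(cx,cy,z0,L,W,H,a):
    e=np.array([np.cos(np.radians(a)),np.sin(np.radians(a))]);n=np.array([-e[1],e[0]])
    return [[*(np.array([cx,cy])+i*L/2*e+j*W/2*n),z0+k*H] for k in(0,1) for i,j in((1,1),(1,-1),(-1,-1),(-1,1))]
def draw(name,boxes,crop=None,only_top=True):
    s=get_state();w=get_image("wrist");im=cv2.resize(w["pixels"][:,:,::-1],None,fx=3,fy=3,interpolation=cv2.INTER_CUBIC)
    for b in boxes:
        u=(proj(w,np.array(box(*b))/1000 if 0 else np.array(box(*b))*[1e-3]*1,s)+.5)*3
        u=u.round().astype(int)
        for k in ((4,) if only_top else (0,4)): cv2.polylines(im,[u[k:k+4].reshape(-1,1,2)],True,(0,0,255),1)
    if crop: x0,y0,x1,y1=crop; im=im[y0*3:y1*3,x0*3:x1*3]
    f=min(800/im.shape[1],600/im.shape[0],1);cv2.imwrite(name,cv2.resize(im,None,fx=f,fy=f,interpolation=cv2.INTER_AREA))
    return s,w
E
python3 - <<'E'
from wf import *
s,w=draw("pics/w8.png",[(530,312.6,88,48,36,50,16.3),(564.7,321.2,46,120,54,42,13.8),(566.4,320.7,0,160,60,46,11.6)],(100,60,420,300))
E
```

```text
23.58 tcp [517.5 314.5 160.8] zaxis [-0.2053 -0.1423 -0.9683] yaw 106.4 q [ 0.455  0.502  1.312 -0.038  1.578 -1.388] qd [ 0.003 -0.001  0.007 -0.005 -0.001 -0.001] F [ 0.5 -0.5 -0.4] w 85.7
grasp [519.1 315.6 168.6]
```

View pics/w8.png

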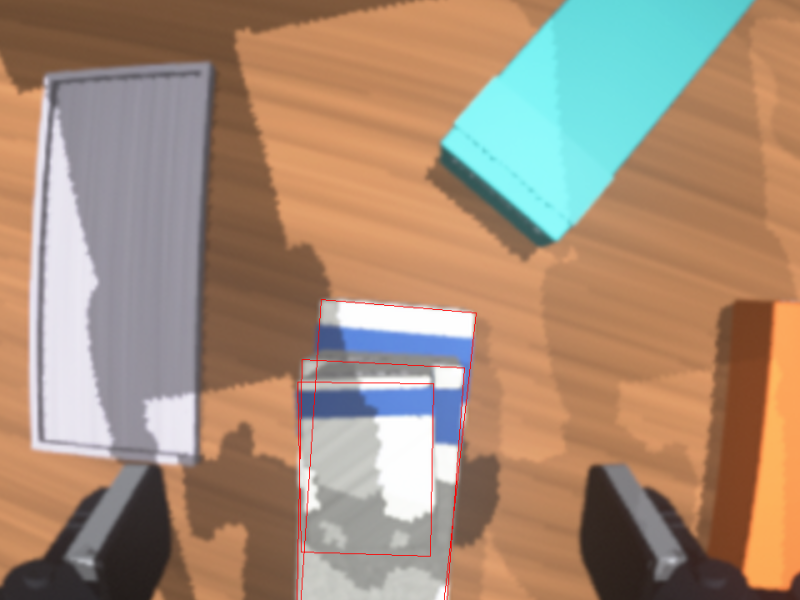

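The picture shows the large, medium and small outlines all fitting. The small carton's top is at (366,468) and its band edge at y≈388. The turquoise box and the long tray are clear of it.

Call:
play_rows --series '[{"fingers": -1,"dx": 2,"dy": 0,"dz": -4,"turn": 0},{"fingers": -1,"dx": 3,"dy": -1,"dz": -8,"turn": 0},{"fingers": -1,"dx": 3,"dy": -1,"dz": -10,"turn": 0},{"fingers": -1,"dx": 3,"dy": -1,"dz": -10,"turn": 0},{"fingers": -1,"dx": 2,"dy": 0,"dz": -8,"turn": 0},{"fingers": -1,"dx": 0,"dy": 0,"dz": -4,"turn": 0},{"fingers": -1,"dx": 0,"dy": 0,"dz": -2,"turn": 0},{"fingers": -1,"dx": 0,"dy": 0,"dz": 0,"turn": 0}]'

```text
clock: 24.3
position: [0.5341, 0.3109, 0.1123]
ee_rot: [-0.038, 0.599, 0.791, -0.117]
contact_force: [0.3, 0.3, 0.4]
width: 0.0854
```

```bash
python3 st.py
```

```text
24.3 tcp [534.1 310.9 112.3] zaxis [-0.2004 -0.14   -0.9697] yaw 106.3 q [ 0.44   0.548  1.351 -0.041  1.486 -1.397] qd [-0.003  0.004  0.003  0.004 -0.    -0.   ] F [0.3 0.3 0.4] w 85.4
grasp [535.7 312.  120.1]
```

Call:
play_rows --series '[{"fingers": 1,"dx": 0,"dy": 0,"dz": 0,"turn": 0},{"fingers": 1,"dx": 0,"dy": 0,"dz": 0,"turn": 0},{"fingers": 1,"dx": 0,"dy": 0,"dz": 0,"turn": 0},{"fingers": 1,"dx": 0,"dy": 0,"dz": 0,"turn": 0},{"fingers": 1,"dx": 0,"dy": 0,"dz": 0,"turn": 0},{"fingers": 1,"dx": 0,"dy": 0,"dz": 0,"turn": 0},{"fingers": 1,"dx": 0,"dy": 0,"dz": 0,"turn": 0},{"fingers": 1,"dx": 0,"dy": 0,"dz": 0,"turn": 0},{"fingers": 1,"dx": 0,"dy": 0,"dz": 0,"turn": 0}]' --squeeze 25

```text
clock: 25.05
position: [0.5345, 0.3116, 0.1137]
ee_rot: [-0.037, 0.599, 0.791, -0.116]
contact_force: [0.5, 0.1, -0.4]
width: 0.0356
```

```bash
python3 st.py
```

```text
25.05 tcp [534.5 311.6 113.7] zaxis [-0.1979 -0.1387 -0.9704] yaw 106.3 q [ 0.441  0.547  1.35  -0.041  1.486 -1.397] qd [ 0.001 -0.001  0.002  0.    -0.    -0.001] F [ 0.5  0.1 -0.4] w 35.6
grasp [536.1 312.7 121.5]
```

Call:
play_rows --series '[{"fingers": 1,"dx": 0,"dy": 0,"dz": 5,"turn": 0},{"fingers": 1,"dx": 0,"dy": 0,"dz": 10,"turn": 0},{"fingers": 1,"dx": 0,"dy": 0,"dz": 20,"turn": 0},{"fingers": 1,"dx": 0,"dy": 0,"dz": 20,"turn": 0},{"fingers": 1,"dx": 0,"dy": -8,"dz": 10,"turn": 0},{"fingers": 1,"dx": 0,"dy": -16,"dz": 5,"turn": -0.016},{"fingers": 1,"dx": 0,"dy": -24,"dz": 0,"turn": -0.016},{"fingers": 1,"dx": 0,"dy": -28,"dz": 0,"turn": -0.016},{"fingers": 1,"dx": 0,"dy": -28,"dz": 0,"turn": -0.016},{"fingers": 1,"dx": 0,"dy": -28,"dz": 0,"turn": -0.016},{"fingers": 1,"dx": 0,"dy": -28,"dz": 0,"turn": -0.016},{"fingers": 1,"dx": 0,"dy": -28,"dz": 0,"turn": -0.016},{"fingers": 1,"dx": 0,"dy": -28,"dz": 0,"turn": -0.016},{"fingers": 1,"dx": 0,"dy": -28,"dz": 0,"turn": -0.016},{"fingers": 1,"dx": 0,"dy": -24,"dz": 0,"turn": -0.016},{"fingers": 1,"dx": 0,"dy": -16,"dz": 0,"turn": -0.016},{"fingers": 1,"dx": 0,"dy": -8,"dz": 0,"turn": 0},{"fingers": 1,"dx": 0,"dy": 0,"dz": 0,"turn": 0}]'

```text
clock: 26.55
position: [0.5248, -0.0097, 0.1904]
ee_rot: [-0.047, 0.674, 0.729, -0.116]
contact_force: [-0.0, 0.9, -0.2]
width: 0.0356
```

```bash
python3 st.py
python3 - <<'E'
from wf import *
s,w=draw("pics/w9.png",[(535.5,6.2,0,76,64,9,6.3)])
for l in ["tray_small","carton_small_center"]:
    for m in masks_of(w,l): print(l,round(m["p"],2),m["xy"],rect(w,m["region"],.007 if l[0]=="t" else .21,s))
t=get_image("top")
for m in masks_of(t,"tray_small"): print("top",round(m["p"],2),m["xy"],rect(t,m["region"],.007))
E
```

```text
26.55 tcp [524.8  -9.7 190.4] zaxis [-0.2235 -0.1058 -0.9689] yaw 95.1 q [-0.064  0.351  1.487 -0.12   1.524 -1.694] qd [-0.026 -0.012  0.014  0.019  0.     0.005] F [-0.   0.9 -0.2] w 35.6
grasp [526.6  -8.9 198.1]
tray_small 0.95 [294.8, 206.7] [533.2, 12.5, 73.7, 52.6, 6.3]
carton_small_center 0.74 [248.7, 232.8] [519.4, -9.7, 51.3, 38.5, 5.3]
```

View pics/w9.png

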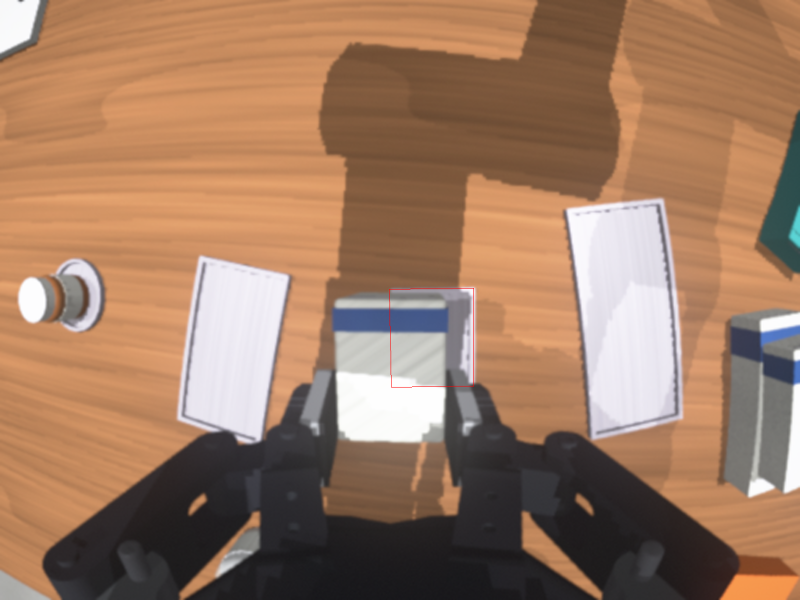

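Call:
play_rows --series '[{"fingers": 1,"dx": 2,"dy": 2,"dz": -4,"turn": 0.002},{"fingers": 1,"dx": 2,"dy": 2,"dz": -8,"turn": 0.002},{"fingers": 1,"dx": 2,"dy": 2,"dz": -12,"turn": 0.002},{"fingers": 1,"dx": 2,"dy": 2,"dz": -14,"turn": 0.002},{"fingers": 1,"dx": 2,"dy": 2,"dz": -14,"turn": 0.002},{"fingers": 1,"dx": 2,"dy": 2,"dz": -14,"turn": 0.002},{"fingers": 1,"dx": 2,"dy": 2,"dz": -14,"turn": 0.002},{"fingers": 1,"dx": 0,"dy": 1,"dz": -14,"turn": 0.002},{"fingers": 1,"dx": 0,"dy": 0,"dz": -12,"turn": 0.002},{"fingers": 1,"dx": 0,"dy": 0,"dz": -8,"turn": 0.002},{"fingers": 1,"dx": 0,"dy": 0,"dz": -4,"turn": 0},{"fingers": 1,"dx": 0,"dy": 0,"dz": 0,"turn": 0}]'

```text
clock: 27.8
position: [0.5411, 0.0226, 0.06]
ee_rot: [-0.046, 0.657, 0.743, -0.115]
contact_force: [-0.1, 0.0, -0.7]
width: 0.0353
```

```bash
python3 st.py
```

```text
27.8 tcp [541.1  22.6  60. ] zaxis [-0.2197 -0.1098 -0.9694] yaw 97.6 q [-0.008  0.482  1.622 -0.117  1.262 -1.653] qd [ 0.013  0.006 -0.001 -0.001  0.    -0.002] F [-0.1  0.  -0.7] w 35.3
grasp [542.8  23.4  67.7]
```

Call:
play_rows --series '[{"fingers": 1,"dx": 0,"dy": -3,"dz": 0,"turn": -0.006},{"fingers": 1,"dx": -1,"dy": -5,"dz": 0,"turn": -0.006},{"fingers": 1,"dx": 0,"dy": -5,"dz": 0,"turn": -0.006},{"fingers": 1,"dx": 0,"dy": -2,"dz": 0,"turn": 0},{"fingers": 1,"dx": 0,"dy": 0,"dz": 0,"turn": 0}]'

```text
clock: 28.22
position: [0.5415, 0.0062, 0.0617]
ee_rot: [-0.046, 0.665, 0.737, -0.113]
contact_force: [-0.1, 0.4, -0.3]
width: 0.0357
```

```bash
python3 st.py
```

```text
28.22 tcp [541.5   6.2  61.7] zaxis [-0.2182 -0.1063 -0.9701] yaw 96.5 q [-0.036  0.478  1.623 -0.12   1.26  -1.661] qd [-0.011 -0.008 -0.008 -0.001  0.    -0.   ] F [-0.1  0.4 -0.3] w 35.7
grasp [543.2   7.1  69.5]
```

Now down 31 mm, with a small x correction.

Call:
play_rows --series '[{"fingers": 1,"dx": -1,"dy": 0,"dz": -3,"turn": 0},{"fingers": 1,"dx": -1,"dy": 0,"dz": -6,"turn": 0},{"fingers": 1,"dx": 0,"dy": 0,"dz": -7,"turn": 0},{"fingers": 1,"dx": 0,"dy": 0,"dz": -6,"turn": 0},{"fingers": 1,"dx": 0,"dy": 0,"dz": -4,"turn": 0},{"fingers": 1,"dx": 0,"dy": 0,"dz": -2,"turn": 0},{"fingers": 1,"dx": 0,"dy": 0,"dz": 0,"turn": 0}]'

```text
clock: 28.8
position: [0.5394, 0.0057, 0.0314]
ee_rot: [-0.045, 0.665, 0.737, -0.113]
contact_force: [0.2, -0.0, 0.2]
width: 0.0356
```

```bash
python3 st.py
```

```text
28.8 tcp [539.4   5.7  31.4] zaxis [-0.2168 -0.1056 -0.9705] yaw 96.4 q [-0.038  0.507  1.662 -0.123  1.191 -1.652] qd [ 0.     0.009  0.006  0.001 -0.001 -0.001] F [ 0.2 -0.   0.2] w 35.6
grasp [541.1   6.5  39.2]
```

Call:
play_rows --series '[{"fingers": 1,"dx": 0,"dy": 0,"dz": -2,"turn": 0},{"fingers": 1,"dx": 0,"dy": 0,"dz": -1,"turn": 0},{"fingers": 1,"dx": 0,"dy": 0,"dz": 0,"turn": 0},{"fingers": 0,"dx": 0,"dy": 0,"dz": 0,"turn": 0},{"fingers": -0.5,"dx": 0,"dy": 0,"dz": 0,"turn": 0},{"fingers": -1,"dx": 0,"dy": 0,"dz": 0,"turn": 0},{"fingers": -1,"dx": 0,"dy": 0,"dz": 0,"turn": 0},{"fingers": -1,"dx": 0,"dy": 0,"dz": 0,"turn": 0},{"fingers": -1,"dx": 0,"dy": 0,"dz": 0,"turn": 0},{"fingers": -1,"dx": 1,"dy": 0,"dz": 5,"turn": 0},{"fingers": -1,"dx": 2,"dy": 1,"dz": 10,"turn": 0},{"fingers": -1,"dx": 2,"dy": 1,"dz": 20,"turn": 0},{"fingers": -1,"dx": 2,"dy": 1,"dz": 30,"turn": 0},{"fingers": -1,"dx": 0,"dy": 0,"dz": 35,"turn": 0},{"fingers": -1,"dx": 0,"dy": 0,"dz": 30,"turn": 0},{"fingers": -1,"dx": 0,"dy": 0,"dz": 20,"turn": 0},{"fingers": -1,"dx": 0,"dy": 0,"dz": 0,"turn": 0}]'

```text
clock: 30.22
position: [0.546, 0.0095, 0.1894]
ee_rot: [-0.045, 0.665, 0.737, -0.113]
contact_force: [-0.1, -1.0, 1.3]
width: 0.0854
```

```bash
python3 st.py
python3 - <<'E'
from wf import *
s,w=draw("pics/w10.png",[(535.5,6.2,0,76,64,9,6.3),(535,6,3,48,36,50,6.3)],(150,90,370,290))
E
```

```text
30.22 tcp [546.    9.5 189.4] zaxis [-0.2166 -0.1056 -0.9705] yaw 96.4 q [-0.032  0.38   1.442 -0.113  1.536 -1.688] qd [ 0.    -0.003  0.011  0.007 -0.017  0.001] F [-0.1 -1.   1.3] w 85.4
grasp [547.8  10.3 197.2]
```

View pics/w10.png

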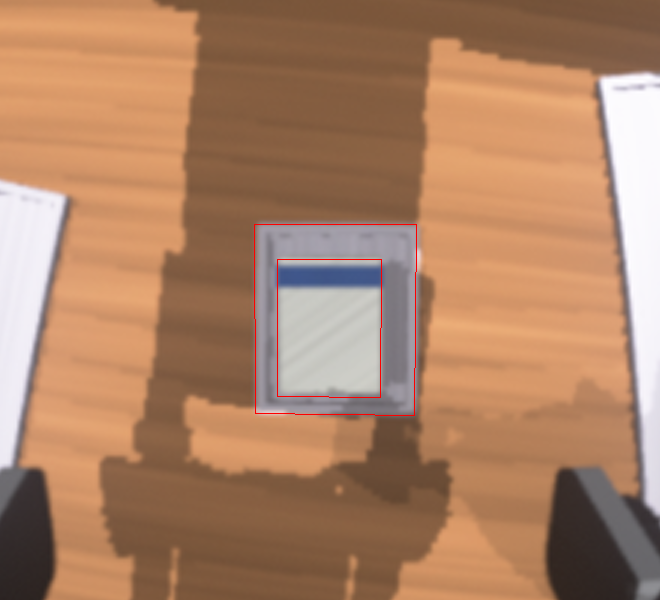

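The carton and tray outlines coincide with the picture (carton top at (329,328), tray at (335,320)), so the small carton is placed to within a millimetre or two. Next is the medium carton.

Call:
play_rows --series '[{"fingers": -1,"dx": 1,"dy": 8,"dz": 0,"turn": 0.008},{"fingers": -1,"dx": 1,"dy": 16,"dz": 0,"turn": 0.008},{"fingers": -1,"dx": 1,"dy": 24,"dz": 0,"turn": 0.009},{"fingers": -1,"dx": 1,"dy": 28,"dz": 0,"turn": 0.009},{"fingers": -1,"dx": 2,"dy": 28,"dz": 0,"turn": 0.009},{"fingers": -1,"dx": 2,"dy": 28,"dz": 0,"turn": 0.009},{"fingers": -1,"dx": 2,"dy": 28,"dz": 0,"turn": 0.009},{"fingers": -1,"dx": 2,"dy": 28,"dz": 0,"turn": 0.009},{"fingers": -1,"dx": 2,"dy": 28,"dz": 0,"turn": 0.009},{"fingers": -1,"dx": 2,"dy": 28,"dz": 0,"turn": 0.009},{"fingers": -1,"dx": 2,"dy": 28,"dz": 0,"turn": 0.009},{"fingers": -1,"dx": 2,"dy": 16,"dz": 0,"turn": 0.009},{"fingers": -1,"dx": 1,"dy": 8,"dz": 0,"turn": 0.009},{"fingers": -1,"dx": 0,"dy": 4,"dz": 0,"turn": 0},{"fingers": -1,"dx": 0,"dy": 0,"dz": 0,"turn": 0}]'

```text
clock: 31.52
position: [0.5516, 0.3286, 0.1635]
ee_rot: [-0.052, 0.616, 0.775, -0.132]
contact_force: [-0.0, -0.8, 0.5]
width: 0.0856
```

```bash
python3 st.py
python3 - <<'E'
from wf import *
s,w=draw("pics/w11.png",[(564.7,321.2,46,120,54,42,13.8),(566.4,320.7,0,160,60,46,11.6)],(130,60,390,300))
E
```

```text
31.52 tcp [551.6 328.6 163.5] zaxis [-0.2434 -0.141  -0.9596] yaw 103.7 q [ 0.443  0.576  1.179 -0.023  1.671 -1.355] qd [ 0.006  0.016  0.019 -0.014  0.004 -0.004] F [-0.  -0.8  0.5] w 85.6
grasp [553.5 329.7 171.1]
```

View pics/w11.png

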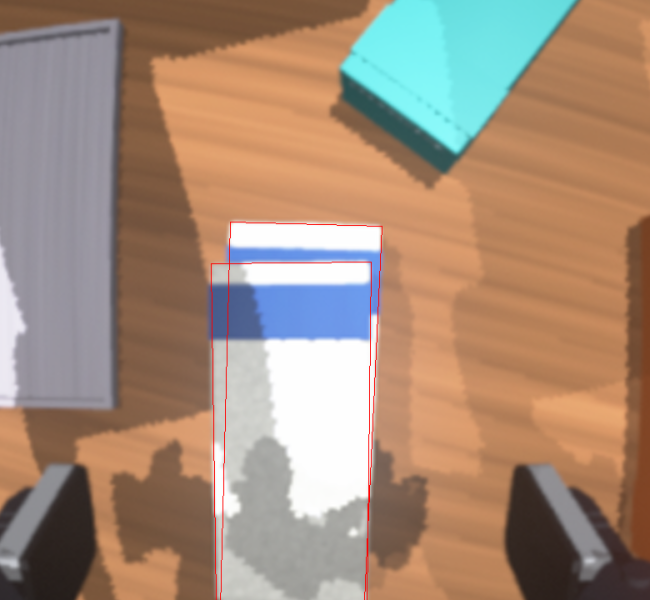

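Both outlines match the picture (medium top at (290,265–600), large behind it), so nothing was disturbed. Now the descent.

Call:
play_rows --series '[{"fingers": -1,"dx": 1,"dy": -1,"dz": -4,"turn": 0},{"fingers": -1,"dx": 3,"dy": -2,"dz": -8,"turn": 0},{"fingers": -1,"dx": 3,"dy": -2,"dz": -12,"turn": 0},{"fingers": -1,"dx": 2,"dy": -2,"dz": -13,"turn": 0},{"fingers": -1,"dx": 1,"dy": -1,"dz": -13,"turn": 0},{"fingers": -1,"dx": 0,"dy": 0,"dz": -13,"turn": 0},{"fingers": -1,"dx": 0,"dy": 0,"dz": -12,"turn": 0},{"fingers": -1,"dx": 0,"dy": 0,"dz": -8,"turn": 0},{"fingers": -1,"dx": 0,"dy": 0,"dz": -4,"turn": 0},{"fingers": -1,"dx": 0,"dy": 0,"dz": -2,"turn": 0},{"fingers": -1,"dx": 0,"dy": 0,"dz": 0,"turn": 0}]'

```text
clock: 32.48
position: [0.564, 0.3058, 0.0651]
ee_rot: [-0.052, 0.621, 0.77, -0.135]
contact_force: [0.5, 0.3, -1.2]
width: 0.0854
```

```bash
python3 st.py
```

```text
32.48 tcp [564.  305.8  65.1] zaxis [-0.2478 -0.1434 -0.9581] yaw 102.9 q [ 0.408  0.644  1.304 -0.033  1.483 -1.368] qd [-0.008 -0.001  0.001 -0.001 -0.002 -0.001] F [ 0.5  0.3 -1.2] w 85.4
grasp [566.  307.   72.7]
```

Call:
play_rows --series '[{"fingers": -1,"dx": 0,"dy": 2,"dz": 1,"turn": 0.004},{"fingers": -1,"dx": 0,"dy": 3,"dz": 2,"turn": 0.004},{"fingers": -1,"dx": 0,"dy": 3,"dz": 1,"turn": 0.004},{"fingers": -1,"dx": 0,"dy": 2,"dz": 0,"turn": 0},{"fingers": -1,"dx": 0,"dy": 1,"dz": 0,"turn": 0},{"fingers": -1,"dx": 0,"dy": 0,"dz": 0,"turn": 0}]'

```text
clock: 32.98
position: [0.5657, 0.3192, 0.0725]
ee_rot: [-0.05, 0.616, 0.775, -0.133]
contact_force: [0.7, -0.6, 0.1]
width: 0.0859
```

```bash
python3 st.py
```

```text
32.98 tcp [565.7 319.2  72.5] zaxis [-0.2406 -0.1441 -0.9599] yaw 103.7 q [ 0.425  0.645  1.279 -0.032  1.5   -1.366] qd [ 0.006 -0.006 -0.007 -0.001  0.003  0.001] F [ 0.7 -0.6  0.1] w 85.9
grasp [567.6 320.3  80.1]
```

Call:
play_rows --series '[{"fingers": 1,"dx": 0,"dy": 0,"dz": 0,"turn": 0},{"fingers": 1,"dx": 0,"dy": 0,"dz": 0,"turn": 0},{"fingers": 1,"dx": 0,"dy": 0,"dz": 0,"turn": 0},{"fingers": 1,"dx": 0,"dy": 0,"dz": 0,"turn": 0},{"fingers": 1,"dx": 0,"dy": 0,"dz": 0,"turn": 0},{"fingers": 1,"dx": 0,"dy": 0,"dz": 0,"turn": 0},{"fingers": 1,"dx": 0,"dy": 0,"dz": 0,"turn": 0}]' --squeeze 40

```text
clock: 33.57
position: [0.565, 0.325, 0.078]
ee_rot: [-0.053, 0.616, 0.775, -0.128]
contact_force: [-1.9, 2.3, 5.3]
width: 0.0011
```

```bash
python3 st.py
```

```text
33.57 tcp [565. 325.  78.] zaxis [-0.239  -0.1334 -0.9618] yaw 103.6 q [ 0.428  0.64   1.272 -0.022  1.506 -1.366] qd [ 0.009 -0.02  -0.024  0.037  0.014 -0.001] F [-1.9  2.3  5.3] w 1.1
grasp [566.9 326.1  85.7]
```

Run:
```python
from wf import *
s,w=draw("pics/w12.png",[(564.7,321.2,46,120,54,42,13.8),(566.4,320.7,0,160,60,46,11.6)],(130,60,390,330))
```

```text
(no output)
```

View pics/w12.png

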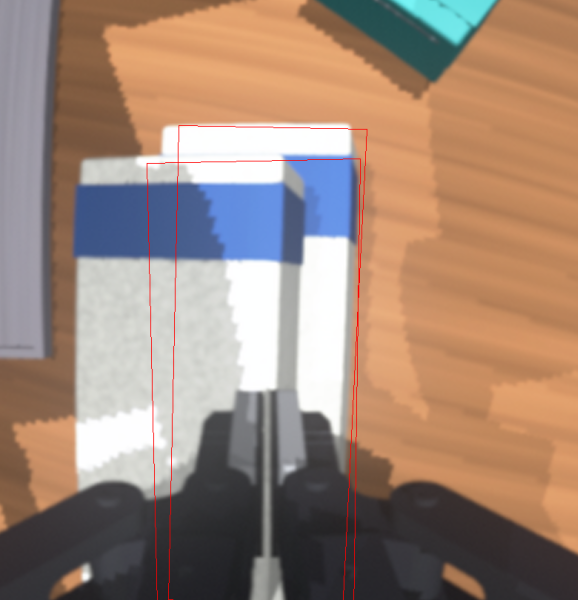

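Run:
```python
from h import *
w=get_image("wrist")
H=np.linalg.inv(np.array(w["hand_eye"]))
for z in (-.03,-.02,-.01,0,.011,.02):
    c=H@[0,0,z,1];c=c[:3];r=np.hypot(*c[:2]);print(z,(c[:2]/r*np.arctan2(r,c[2])*foc(w)+[w["cx"],w["cy"]]).round(1))
c=[H@[x,y,.011,1] for x,y in((0,-.011),(0,.011))]
for k in c: r=np.hypot(*k[:2]);print((k[:2]/r*np.arctan2(r,k[2])*foc(w)+[w["cx"],w["cy"]]).round(1))
```

```text
-0.03 [251.  264.4]
-0.02 [250.9 254.8]
-0.01 [250.9 246.2]
0 [250.8 238.4]
0.011 [250.7 230.8]
0.02 [250.7 225.1]
[250.7 214.3]
[250.7 246.4]
```

Call:
play_rows --series '[{"fingers": 1,"dx": 0,"dy": 0,"dz": 6,"turn": 0},{"fingers": 1,"dx": 0,"dy": 0,"dz": 12,"turn": 0},{"fingers": -1,"dx": 0,"dy": 0,"dz": 20,"turn": 0},{"fingers": -1,"dx": 0,"dy": 0,"dz": 25,"turn": 0},{"fingers": -1,"dx": 0,"dy": 0,"dz": 25,"turn": 0},{"fingers": -1,"dx": 0,"dy": 0,"dz": 20,"turn": 0},{"fingers": -1,"dx": 0,"dy": 0,"dz": 0,"turn": 0},{"fingers": -1,"dx": 0,"dy": 0,"dz": 0,"turn": 0}]'

```text
clock: 34.33
position: [0.5644, 0.3209, 0.1936]
ee_rot: [-0.051, 0.617, 0.775, -0.13]
contact_force: [-0.1, -0.2, -0.6]
width: 0.0728
```

```bash
python3 st.py
python3 - <<'E'
from wf import *
s,w=draw("pics/w13.png",[(566,316,0,160,60,46,11.6),(560,301,46,120,54,42,13.8)],(130,60,390,300))
import pickle;pickle.dump((s,w),open("w13.pkl","wb"))
for l in ["carton_medium_center","carton_large_center"]:
    for m in masks_of(w,l): print(l,round(m["p"],2),m["xy"],rect(w,m["region"],.088 if "med" in l else .046,s))
E
```

```text
34.33 tcp [564.4 320.9 193.6] zaxis [-0.2392 -0.1397 -0.9609] yaw 103.6 q [ 0.427  0.57   1.114 -0.029  1.736 -1.371] qd [-0.004 -0.028 -0.04  -0.009  0.022 -0.   ] F [-0.1 -0.2 -0.6] w 72.8
grasp [566.4 322.1 201.3]
carton_medium_center 0.83 [253.4, 212.8] [564.7, 313.9, 120.2, 55.8, 12.4]
carton_large_center 0.93 [411.2, 205.1] [513.1, 490.5, 160.8, 79.2, 13.7]
carton_large_center 0.8 [332.0, 60.2] [367.0, 360.4, 173.1, 62.5, -24.2]
carton_large_center 0.76 [279.7, 193.9] [565.8, 321.6, 158.4, 60.1, 12.1]
carton_large_center 0.49 [217.7, 328.3] [708.9, 301.8, 25.6, 9.1, -78.3]
```

View pics/w13.png

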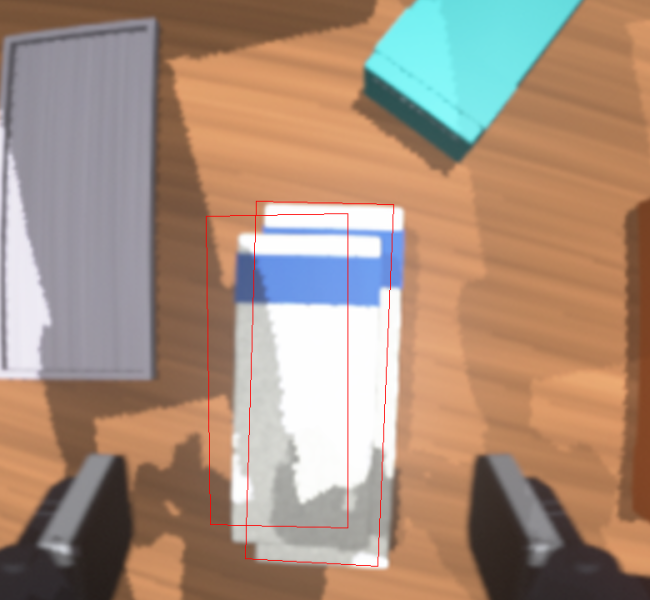

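The picture shows the medium carton at (305,390), moved about 7 mm sideways and lying flat. The large carton has not moved. My grip closed over its top, because the fingertips stand about 20 mm higher than I had assumed. The jar's cap grip fits this too. I will go lower and check the width.

Call:
play_rows --series '[{"fingers": -1,"dx": 0,"dy": -1,"dz": -4,"turn": -0.005},{"fingers": -1,"dx": -1,"dy": -1,"dz": -8,"turn": -0.005},{"fingers": -1,"dx": -1,"dy": -1,"dz": -12,"turn": -0.005},{"fingers": -1,"dx": -1,"dy": -1,"dz": -13,"turn": -0.005},{"fingers": -1,"dx": 0,"dy": -1,"dz": -13,"turn": 0},{"fingers": -1,"dx": 0,"dy": 0,"dz": -12,"turn": 0},{"fingers": -1,"dx": 0,"dy": 0,"dz": -8,"turn": 0},{"fingers": -1,"dx": 0,"dy": 0,"dz": -4,"turn": 0},{"fingers": -1,"dx": 0,"dy": 0,"dz": 0,"turn": 0}]'

```text
clock: 35.23
position: [0.5545, 0.312, 0.1013]
ee_rot: [-0.057, 0.625, 0.766, -0.14]
contact_force: [0.0, -0.7, -0.5]
width: 0.0857
```

```bash
python3 st.py
```

```text
35.23 tcp [554.5 312.  101.3] zaxis [-0.2627 -0.1435 -0.9541] yaw 102.4 q [ 0.418  0.617  1.264 -0.025  1.563 -1.352] qd [-0.001  0.011  0.014 -0.002 -0.001  0.001] F [ 0.  -0.7 -0.5] w 85.7
grasp [556.6 313.1 109. ]
```

Call:
play_rows --series '[{"fingers": -1,"dx": 1,"dy": 0,"dz": -3,"turn": 0},{"fingers": -1,"dx": 1,"dy": 0,"dz": -6,"turn": 0},{"fingers": -1,"dx": 1,"dy": 0,"dz": -9,"turn": 0},{"fingers": -1,"dx": 1,"dy": 0,"dz": -10,"turn": 0},{"fingers": -1,"dx": 1,"dy": 0,"dz": -10,"turn": 0},{"fingers": -1,"dx": 0,"dy": 0,"dz": -8,"turn": 0},{"fingers": -1,"dx": 0,"dy": 0,"dz": -5,"turn": 0},{"fingers": -1,"dx": 0,"dy": 0,"dz": -2,"turn": 0},{"fingers": -1,"dx": 0,"dy": 0,"dz": 0,"turn": 0}]'

```text
clock: 35.98
position: [0.5605, 0.3122, 0.0429]
ee_rot: [-0.057, 0.625, 0.766, -0.14]
contact_force: [0.1, 0.3, 0.5]
width: 0.0859
```

```bash
python3 st.py
```

```text
35.98 tcp [560.5 312.2  42.9] zaxis [-0.2615 -0.1429 -0.9546] yaw 102.3 q [ 0.415  0.669  1.316 -0.026  1.458 -1.352] qd [-0.001  0.007  0.005  0.001  0.001 -0.002] F [0.1 0.3 0.5] w 85.9
grasp [562.6 313.3  50.5]
```

Call:
play_rows --series '[{"fingers": 1,"dx": 0,"dy": 0,"dz": 0,"turn": 0},{"fingers": 1,"dx": 0,"dy": 0,"dz": 0,"turn": 0},{"fingers": 1,"dx": 0,"dy": 0,"dz": 0,"turn": 0},{"fingers": 1,"dx": 0,"dy": 0,"dz": 0,"turn": 0},{"fingers": 1,"dx": 0,"dy": 0,"dz": 0,"turn": 0},{"fingers": 1,"dx": 0,"dy": 0,"dz": 0,"turn": 0}]' --squeeze 25

```text
clock: 36.48
position: [0.5615, 0.3124, 0.044]
ee_rot: [-0.056, 0.625, 0.766, -0.139]
contact_force: [-0.6, 0.5, -3.0]
width: 0.0549
```

```bash
python3 st.py
```

```text
36.48 tcp [561.5 312.4  44. ] zaxis [-0.2589 -0.1423 -0.9554] yaw 102.3 q [ 0.415  0.668  1.315 -0.026  1.458 -1.352] qd [ 0.001  0.     0.001  0.003 -0.007  0.001] F [-0.6  0.5 -3. ] w 54.9
grasp [563.6 313.5  51.7]
```

Call:
play_rows --series '[{"fingers": 1,"dx": 0,"dy": 0,"dz": 4,"turn": 0},{"fingers": 1,"dx": 0,"dy": 0,"dz": 8,"turn": 0},{"fingers": 1,"dx": 0,"dy": 0,"dz": 15,"turn": 0},{"fingers": 1,"dx": 0,"dy": 0,"dz": 20,"turn": 0},{"fingers": 1,"dx": 0,"dy": 0,"dz": 20,"turn": 0},{"fingers": 1,"dx": 0,"dy": 0,"dz": 15,"turn": 0},{"fingers": 1,"dx": 0,"dy": 0,"dz": 6,"turn": 0},{"fingers": 1,"dx": 0,"dy": 0,"dz": 0,"turn": 0}]' --squeeze 40

```text
clock: 37.15
position: [0.5598, 0.3122, 0.1372]
ee_rot: [-0.057, 0.625, 0.766, -0.14]
contact_force: [-0.1, 0.7, -1.8]
width: 0.0543
```

```bash
python3 st.py
python3 - <<'E'
from wf import *
s=get_state();w=get_image("wrist")
for l in ["carton_medium_center","carton_large_center"]:
    for m in masks_of(w,l): print(l,round(m["p"],2),m["xy"],rect(w,m["region"],.17 if "med" in l else .046,s))
E
```

```text
37.15 tcp [559.8 312.2 137.2] zaxis [-0.2615 -0.1427 -0.9546] yaw 102.4 q [ 0.415  0.6    1.205 -0.025  1.638 -1.356] qd [-0.001 -0.011 -0.006 -0.    -0.001 -0.001] F [-0.1  0.7 -1.8] w 54.3
grasp [561.9 313.3 144.8]
carton_medium_center 0.97 [252.8, 229.1] [554.8, 312.2, 105.4, 60.0, 12.1]
carton_large_center 0.68 [438.9, 210.7] [514.3, 489.8, 160.6, 83.3, 14.0]
carton_large_center 0.57 [337.7, 53.0] [367.7, 358.9, 173.2, 61.1, -23.8]
```

The wrist force of −1.8 N matches the medium carton's weight, so it is lifted alone. Now carry it to the medium tray.

Call:
play_rows --series '[{"fingers": 1,"dx": 0,"dy": -8,"dz": 0,"turn": -0.018},{"fingers": 1,"dx": 0,"dy": -16,"dz": 0,"turn": -0.018},{"fingers": 1,"dx": 1,"dy": -24,"dz": 1,"turn": -0.018},{"fingers": 1,"dx": 1,"dy": -28,"dz": 1,"turn": -0.018},{"fingers": 1,"dx": 1,"dy": -28,"dz": 1,"turn": -0.018},{"fingers": 1,"dx": 1,"dy": -28,"dz": 1,"turn": -0.018},{"fingers": 1,"dx": 1,"dy": -28,"dz": 1,"turn": -0.018},{"fingers": 1,"dx": 1,"dy": -28,"dz": 1,"turn": -0.018},{"fingers": 1,"dx": 1,"dy": -28,"dz": 1,"turn": -0.018},{"fingers": 1,"dx": 1,"dy": -28,"dz": 1,"turn": -0.018},{"fingers": 1,"dx": 1,"dy": -28,"dz": 1,"turn": -0.018},{"fingers": 1,"dx": 1,"dy": -28,"dz": 1,"turn": -0.018},{"fingers": 1,"dx": 1,"dy": -28,"dz": 1,"turn": -0.018},{"fingers": 1,"dx": 1,"dy": -28,"dz": 1,"turn": -0.018},{"fingers": 1,"dx": 1,"dy": -28,"dz": 1,"turn": -0.018},{"fingers": 1,"dx": 1,"dy": -28,"dz": 1,"turn": -0.018},{"fingers": 1,"dx": 0,"dy": -20,"dz": 0,"turn": -0.018},{"fingers": 1,"dx": 0,"dy": -12,"dz": 0,"turn": -0.018},{"fingers": 1,"dx": 0,"dy": -6,"dz": 0,"turn": 0},{"fingers": 1,"dx": 0,"dy": 0,"dz": 0,"turn": 0}]'

```text
clock: 38.97
position: [0.5468, -0.1856, 0.1318]
ee_rot: [-0.094, 0.752, 0.636, -0.146]
contact_force: [-0.1, 0.2, -2.6]
width: 0.0545
```

```bash
python3 st.py
python3 - <<'E'
from wf import *
s=get_state();w=get_image("wrist")
for l in ["tray_medium","carton_medium_center"]:
    for m in masks_of(w,l): print(l,round(m["p"],2),m["xy"],rect(w,m["region"],.175 if "car" in l else .007,s))
E
```

```text
38.97 tcp [ 546.8 -185.6  131.8] zaxis [-0.3391 -0.0436 -0.9397] yaw 81.5 q [-0.345  0.522  1.378 -0.156  1.555 -1.723] qd [-0.028  0.003  0.023  0.013 -0.002  0.006] F [-0.1  0.2 -2.6] w 54.5
grasp [ 549.5 -185.2  139.3]
tray_medium 0.86 [319.3, 204.8] [538.6, -125.9, 85.3, 22.6, -7.8]
carton_medium_center 0.78 [253.1, 226.6] [542.0, -181.4, 97.4, 56.6, -7.5]
```

Call:
play_rows --series '[{"fingers": 1,"dx": 1,"dy": 2,"dz": 0,"turn": 0.005},{"fingers": 1,"dx": 2,"dy": 4,"dz": 0,"turn": 0.005},{"fingers": 1,"dx": 3,"dy": 5,"dz": 0,"turn": 0.005},{"fingers": 1,"dx": 4,"dy": 5,"dz": 0,"turn": 0.005},{"fingers": 1,"dx": 3,"dy": 5,"dz": 0,"turn": 0.005},{"fingers": 1,"dx": 1,"dy": 3,"dz": 0,"turn": 0.005},{"fingers": 1,"dx": 0,"dy": 1,"dz": 0,"turn": 0},{"fingers": 1,"dx": 0,"dy": 0,"dz": 0,"turn": 0},{"fingers": 1,"dx": 0,"dy": 0,"dz": -3,"turn": 0},{"fingers": 1,"dx": 0,"dy": 0,"dz": -6,"turn": 0},{"fingers": 1,"dx": 0,"dy": 0,"dz": -10,"turn": 0},{"fingers": 1,"dx": 0,"dy": 0,"dz": -12,"turn": 0},{"fingers": 1,"dx": 0,"dy": 0,"dz": -12,"turn": 0},{"fingers": 1,"dx": 0,"dy": 0,"dz": -12,"turn": 0},{"fingers": 1,"dx": 0,"dy": 0,"dz": -12,"turn": 0},{"fingers": 1,"dx": 0,"dy": 0,"dz": -10,"turn": 0},{"fingers": 1,"dx": 0,"dy": 0,"dz": -6,"turn": 0},{"fingers": 1,"dx": 0,"dy": 0,"dz": -3,"turn": 0},{"fingers": 1,"dx": 0,"dy": 0,"dz": 0,"turn": 0}]'

```text
clock: 40.7
position: [0.5613, -0.1497, 0.0364]
ee_rot: [-0.094, 0.738, 0.652, -0.147]
contact_force: [0.3, -0.5, -2.4]
width: 0.0541
```

```bash
python3 st.py
python3 - <<'E'
from wf import *
s,w=draw("pics/w14.png",[(566,-159,0,148,82,9,-6.8)])
for l in ["tray_medium","carton_medium_center"]:
    for m in masks_of(w,l): print(l,round(m["p"],2),m["xy"],rect(w,m["region"],s["position"][2]+.044 if "car" in l else .007,s))
E
```

```text
40.7 tcp [ 561.3 -149.7   36.4] zaxis [-0.3391 -0.0538 -0.9392] yaw 83.9 q [-0.284  0.611  1.472 -0.15   1.38  -1.68 ] qd [-0.003  0.007  0.    -0.     0.001 -0.   ] F [ 0.3 -0.5 -2.4] w 54.1
grasp [ 564.  -149.3   43.9]
tray_medium 0.69 [186.9, 205.0] [536.4, -196.8, 46.5, 3.8, -6.1]
carton_medium_center 0.78 [247.8, 230.3] [556.5, -147.3, 97.6, 56.2, -7.2]
```

Call:
play_rows --series '[{"fingers": 1,"dx": 0,"dy": -2,"dz": 0,"turn": 0},{"fingers": 1,"dx": 0,"dy": -3,"dz": 0,"turn": 0},{"fingers": 1,"dx": 0,"dy": -2,"dz": 0,"turn": 0},{"fingers": 1,"dx": 0,"dy": -1,"dz": 0,"turn": 0},{"fingers": 1,"dx": 0,"dy": 0,"dz": 0,"turn": 0}]'

```text
clock: 41.27
position: [0.5642, -0.1594, 0.0405]
ee_rot: [-0.09, 0.738, 0.653, -0.145]
contact_force: [0.3, 0.3, -2.0]
width: 0.0544
```

```bash
python3 st.py
python3 - <<'E'
from wf import *
s,w=draw("pics/w14.png",[(566,-159,0,148,82,9,-6.8)])
E
```

```text
41.27 tcp [ 564.2 -159.4   40.5] zaxis [-0.3315 -0.0567 -0.9417] yaw 83.9 q [-0.296  0.608  1.463 -0.154  1.382 -1.691] qd [-0.003 -0.006 -0.006  0.001  0.002 -0.   ] F [ 0.3  0.3 -2. ] w 54.4
grasp [ 566.8 -159.    48. ]
```

View pics/w14.png

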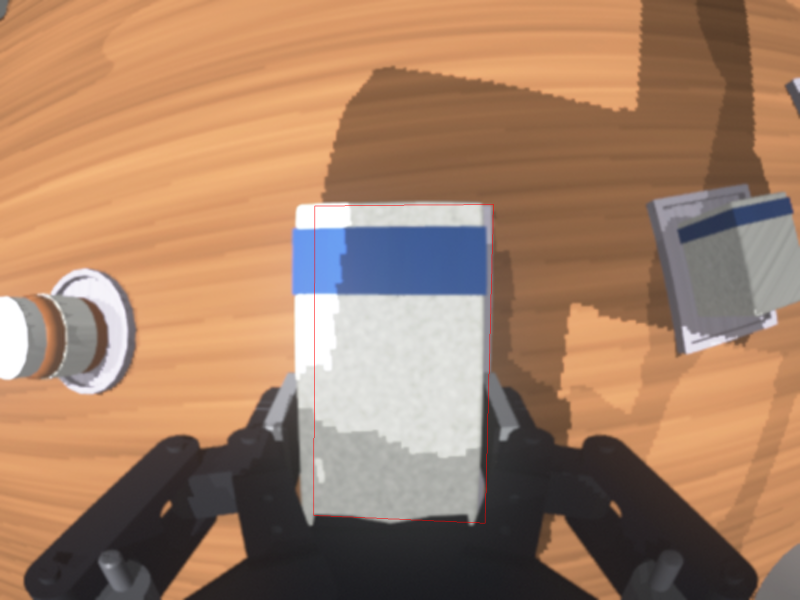

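Call:
play_rows --series '[{"fingers": 1,"dx": -1,"dy": 0,"dz": -3,"turn": 0},{"fingers": 1,"dx": -1,"dy": 0,"dz": -6,"turn": 0},{"fingers": 1,"dx": 0,"dy": 0,"dz": -8,"turn": 0},{"fingers": 1,"dx": 0,"dy": 0,"dz": -7,"turn": 0},{"fingers": 1,"dx": 0,"dy": 0,"dz": -4,"turn": 0},{"fingers": 1,"dx": 0,"dy": 0,"dz": -2,"turn": 0},{"fingers": 1,"dx": 0,"dy": 0,"dz": -1,"turn": 0},{"fingers": 1,"dx": 0,"dy": 0,"dz": 0,"turn": 0}]'

```text
clock: 41.98
position: [0.5609, -0.1587, 0.005]
ee_rot: [-0.091, 0.738, 0.653, -0.146]
contact_force: [0.2, 0.6, -2.4]
width: 0.0544
```

```bash
python3 st.py
```

```text
41.98 tcp [ 560.9 -158.7    5. ] zaxis [-0.3337 -0.0556 -0.9411] yaw 83.9 q [-0.296  0.641  1.502 -0.156  1.314 -1.681] qd [ 0.002  0.006  0.002  0.001 -0.     0.001] F [ 0.2  0.6 -2.4] w 54.4
grasp [ 563.6 -158.2   12.5]
```

Call:
play_rows --series '[{"fingers": 1,"dx": 0,"dy": 0,"dz": -2,"turn": 0},{"fingers": 1,"dx": 0,"dy": 0,"dz": 0,"turn": 0},{"fingers": 0,"dx": 0,"dy": 0,"dz": 0,"turn": 0},{"fingers": -0.5,"dx": 0,"dy": 0,"dz": 0,"turn": 0},{"fingers": -1,"dx": 0,"dy": 0,"dz": 0,"turn": 0},{"fingers": -1,"dx": 0,"dy": 0,"dz": 0,"turn": 0},{"fingers": -1,"dx": 0,"dy": 0,"dz": 0,"turn": 0},{"fingers": -1,"dx": 1,"dy": 0,"dz": 5,"turn": 0},{"fingers": -1,"dx": 3,"dy": 0,"dz": 10,"turn": 0},{"fingers": -1,"dx": 5,"dy": 1,"dz": 20,"turn": 0},{"fingers": -1,"dx": 5,"dy": 1,"dz": 30,"turn": 0},{"fingers": -1,"dx": 5,"dy": 0,"dz": 35,"turn": 0},{"fingers": -1,"dx": 3,"dy": 0,"dz": 35,"turn": 0},{"fingers": -1,"dx": 0,"dy": 0,"dz": 30,"turn": 0},{"fingers": -1,"dx": 0,"dy": 0,"dz": 15,"turn": 0},{"fingers": -1,"dx": 0,"dy": 0,"dz": 0,"turn": 0}]'

```text
clock: 43.32
position: [0.5837, -0.1562, 0.1991]
ee_rot: [-0.089, 0.738, 0.653, -0.145]
contact_force: [0.1, -0.6, 0.5]
width: 0.0855
```

```bash
python3 st.py
python3 - <<'E'
from wf import *
s,w=draw("pics/w15.png",[(566,-159,0,148,82,9,-6.8),(566,-159,3,120,54,42,-6.8)])
for l in ["tray_medium","carton_medium_center"]:
    for m in masks_of(w,l): print(l,round(m["p"],2),m["xy"],rect(w,m["region"],.045 if "car" in l else .007,s))
E
```

```text
43.32 tcp [ 583.7 -156.2  199.1] zaxis [-0.3305 -0.0571 -0.9421] yaw 83.9 q [-0.284  0.519  1.21  -0.149  1.72  -1.731] qd [ 0.001 -0.017 -0.015  0.004 -0.003 -0.001] F [ 0.1 -0.6  0.5] w 85.5
grasp [ 586.4 -155.8  206.7]
tray_medium 0.66 [285.6, 201.1] [567.4, -160.0, 148.9, 84.2, -6.8]
carton_medium_center 0.52 [375.6, 175.9] [538.6, -8.8, 68.8, 59.3, 6.4]
```

Call:
play_rows --series '[{"fingers": -1,"dx": 0,"dy": 8,"dz": 0,"turn": 0.018},{"fingers": -1,"dx": 0,"dy": 16,"dz": 0,"turn": 0.018},{"fingers": -1,"dx": 0,"dy": 24,"dz": 1,"turn": 0.018},{"fingers": -1,"dx": 0,"dy": 28,"dz": 1,"turn": 0.018},{"fingers": -1,"dx": 0,"dy": 28,"dz": 1,"turn": 0.018},{"fingers": -1,"dx": 0,"dy": 28,"dz": 1,"turn": 0.018},{"fingers": -1,"dx": 0,"dy": 28,"dz": 1,"turn": 0.018},{"fingers": -1,"dx": 0,"dy": 28,"dz": 1,"turn": 0.018},{"fingers": -1,"dx": 0,"dy": 28,"dz": 1,"turn": 0.018},{"fingers": -1,"dx": 0,"dy": 28,"dz": 1,"turn": 0.018},{"fingers": -1,"dx": 0,"dy": 28,"dz": 1,"turn": 0.018},{"fingers": -1,"dx": 0,"dy": 28,"dz": 1,"turn": 0.018},{"fingers": -1,"dx": 0,"dy": 28,"dz": 1,"turn": 0.018},{"fingers": -1,"dx": 0,"dy": 28,"dz": 1,"turn": 0.018},{"fingers": -1,"dx": 0,"dy": 28,"dz": 1,"turn": 0.018},{"fingers": -1,"dx": 0,"dy": 28,"dz": 1,"turn": 0.018},{"fingers": -1,"dx": 0,"dy": 20,"dz": 0,"turn": 0.018},{"fingers": -1,"dx": 0,"dy": 12,"dz": 0,"turn": 0},{"fingers": -1,"dx": 0,"dy": 6,"dz": 0,"turn": 0},{"fingers": -1,"dx": 0,"dy": 0,"dz": 0,"turn": 0}]'

```text
clock: 45.13
position: [0.5491, 0.3401, 0.1754]
ee_rot: [-0.092, 0.607, 0.768, -0.185]
contact_force: [-0.3, -0.4, 0.1]
width: 0.0852
```

```bash
python3 st.py
python3 - <<'E'
from wf import *
s,w=draw("pics/w16.png",[(566,321,0,160,60,46,11.8)])
for l in ["carton_large_center","tray_long"]:
    for m in masks_of(w,l): print(l,round(m["p"],2),m["xy"],rect(w,m["region"],.046 if "car" in l else .007,s))
E
```

```text
45.13 tcp [549.1 340.1 175.4] zaxis [-0.3653 -0.173  -0.9147] yaw 104.3 q [ 0.446  0.658  1.035  0.002  1.864 -1.358] qd [ 0.014  0.011  0.023 -0.015  0.004  0.001] F [-0.3 -0.4  0.1] w 85.2
grasp [552.1 341.5 182.7]
carton_large_center 0.82 [313.9, 84.1] [367.9, 362.0, 170.3, 66.4, -24.6]
carton_large_center 0.8 [402.4, 224.0] [508.3, 491.5, 149.4, 76.9, 13.9]
tray_long 0.74 [143.0, 169.2] [506.5, 168.0, 192.2, 93.5, 14.6]
```

Run:
```python
from wf import *
s=get_state();w=get_image("wrist")
for l in ["carton_medium_center","carton_small_center","tray_medium"]:
    for m in masks_of(w,l): print(l,round(m["p"],2),m["xy"],rect(w,m["region"],.046,s))
# white/blue segmentation near prediction
u=proj(w,np.array(box(566,321,0,160,60,46,11.8))*1e-3,s);print(u[4:].round(0).tolist())
im=w["pixels"].astype(int);M=((im[...,2]>im[...,0]-12)&(im.max(2)>60)).astype(np.uint8)
n,lab,st,c=cv2.connectedComponentsWithStats(M)
k=lab[tuple(proj(w,[.566,.321,.046],s)[0].round().astype(int)[::-1])];print(k,st[k])
```

```text
carton_medium_center 0.56 [4.2, 142.7] [530.0, -76.3, 55.6, 25.2, 29.2]
carton_small_center 0.93 [38.6, 160.5] [533.7, 22.9, 83.6, 49.4, -85.3]
tray_medium 0.92 [5.8, 142.7] [530.1, -65.4, 99.9, 47.0, 28.6]
[[267.0, 320.0], [211.0, 316.0], [217.0, 167.0], [274.0, 168.0]]
5 [ 212  168   63  151 8500]
```

Call:
play_rows --series '[{"fingers": -1,"dx": 1,"dy": -2,"dz": 0,"turn": -0.008},{"fingers": -1,"dx": 2,"dy": -4,"dz": 0,"turn": -0.008},{"fingers": -1,"dx": 3,"dy": -5,"dz": 0,"turn": -0.008},{"fingers": -1,"dx": 3,"dy": -5,"dz": 0,"turn": -0.008},{"fingers": -1,"dx": 2,"dy": -3,"dz": 0,"turn": -0.006},{"fingers": -1,"dx": 1,"dy": -1,"dz": 0,"turn": 0},{"fingers": -1,"dx": 0,"dy": 0,"dz": 0,"turn": 0},{"fingers": -1,"dx": 0,"dy": 0,"dz": -3,"turn": 0},{"fingers": -1,"dx": 0,"dy": 0,"dz": -6,"turn": 0},{"fingers": -1,"dx": 0,"dy": 0,"dz": -10,"turn": 0},{"fingers": -1,"dx": 0,"dy": 0,"dz": -13,"turn": 0},{"fingers": -1,"dx": 0,"dy": 0,"dz": -13,"turn": 0},{"fingers": -1,"dx": 0,"dy": 0,"dz": -13,"turn": 0},{"fingers": -1,"dx": 0,"dy": 0,"dz": -13,"turn": 0},{"fingers": -1,"dx": 0,"dy": 0,"dz": -12,"turn": 0},{"fingers": -1,"dx": 0,"dy": 0,"dz": -9,"turn": 0},{"fingers": -1,"dx": 0,"dy": 0,"dz": -5,"turn": 0},{"fingers": -1,"dx": 0,"dy": 0,"dz": -2,"turn": 0},{"fingers": -1,"dx": 0,"dy": 0,"dz": 0,"turn": 0}]'

```text
clock: 47.07
position: [0.5621, 0.313, 0.0673]
ee_rot: [-0.096, 0.625, 0.753, -0.183]
contact_force: [-0.9, -0.2, -0.2]
width: 0.0855
```

```bash
python3 st.py
```

```text
47.07 tcp [562.1 313.   67.3] zaxis [-0.3733 -0.156  -0.9145] yaw 101.6 q [ 3.990e-01  7.200e-01  1.184e+00  1.000e-03  1.653e+00 -1.357e+00] qd [ 0.003  0.006  0.004  0.    -0.001 -0.   ] F [-0.9 -0.2 -0.2] w 85.5
grasp [565.  314.2  74.6]
```

Call:
play_rows --series '[{"fingers": -1,"dx": 0,"dy": 1,"dz": 0,"turn": 0},{"fingers": -1,"dx": 0,"dy": 2,"dz": 0,"turn": 0},{"fingers": -1,"dx": 0,"dy": 1,"dz": 0,"turn": 0},{"fingers": -1,"dx": 0,"dy": 0,"dz": 0,"turn": 0},{"fingers": -1,"dx": 0,"dy": 0,"dz": -3,"turn": 0},{"fingers": -1,"dx": 0,"dy": 0,"dz": -6,"turn": 0},{"fingers": -1,"dx": 0,"dy": 0,"dz": -9,"turn": 0},{"fingers": -1,"dx": 0,"dy": 0,"dz": -10,"turn": 0},{"fingers": -1,"dx": 0,"dy": 0,"dz": -10,"turn": 0},{"fingers": -1,"dx": 0,"dy": 0,"dz": -7,"turn": 0},{"fingers": -1,"dx": 0,"dy": 0,"dz": -4,"turn": 0},{"fingers": -1,"dx": 0,"dy": 0,"dz": -2,"turn": 0},{"fingers": -1,"dx": 0,"dy": 0,"dz": 0,"turn": 0}]'

```text
clock: 48.15
position: [0.5626, 0.3177, 0.0121]
ee_rot: [-0.095, 0.625, 0.753, -0.182]
contact_force: [0.6, -0.8, -0.7]
width: 0.0854
```

```bash
python3 st.py
```

```text
48.15 tcp [562.6 317.7  12.1] zaxis [-0.3708 -0.1549 -0.9157] yaw 101.6 q [ 0.404  0.767  1.232  0.003  1.556 -1.352] qd [-0.001  0.007  0.004 -0.     0.     0.001] F [ 0.6 -0.8 -0.7] w 85.4
grasp [565.6 318.9  19.5]
```

Call:
play_rows --series '[{"fingers": -1,"dx": 0,"dy": 0,"dz": -2,"turn": 0},{"fingers": -1,"dx": 0,"dy": 0,"dz": -3,"turn": 0},{"fingers": -1,"dx": 0,"dy": 0,"dz": 0,"turn": 0},{"fingers": 1,"dx": 0,"dy": 0,"dz": 0,"turn": 0},{"fingers": 1,"dx": 0,"dy": 0,"dz": 0,"turn": 0},{"fingers": 1,"dx": 0,"dy": 0,"dz": 0,"turn": 0},{"fingers": 1,"dx": 0,"dy": 0,"dz": 0,"turn": 0},{"fingers": 1,"dx": 0,"dy": 0,"dz": 0,"turn": 0}]' --squeeze 30

```text
clock: 48.82
position: [0.5639, 0.3182, 0.0078]
ee_rot: [-0.094, 0.625, 0.753, -0.18]
contact_force: [0.4, 0.4, -1.5]
width: 0.06
```

```bash
python3 st.py
```

```text
48.82 tcp [563.9 318.2   7.8] zaxis [-0.3677 -0.1535 -0.9172] yaw 101.6 q [ 0.404  0.771  1.235  0.003  1.546 -1.352] qd [-0.    -0.002  0.003 -0.001 -0.006 -0.002] F [ 0.4  0.4 -1.5] w 60.0
grasp [566.9 319.4  15.1]
```

Call:
play_rows --series '[{"fingers": 1,"dx": 0,"dy": 0,"dz": 4,"turn": 0},{"fingers": 1,"dx": 0,"dy": 0,"dz": 8,"turn": 0},{"fingers": 1,"dx": 0,"dy": 0,"dz": 14,"turn": 0},{"fingers": 1,"dx": 0,"dy": 0,"dz": 14,"turn": 0},{"fingers": 1,"dx": 0,"dy": 0,"dz": 8,"turn": 0},{"fingers": 1,"dx": 0,"dy": 0,"dz": 3,"turn": 0},{"fingers": 1,"dx": 0,"dy": 0,"dz": 0,"turn": 0},{"fingers": 1,"dx": -1,"dy": -4,"dz": 0,"turn": 0.004},{"fingers": 1,"dx": -4,"dy": -10,"dz": 0,"turn": 0.004},{"fingers": 1,"dx": -7,"dy": -18,"dz": 0,"turn": 0.004},{"fingers": 1,"dx": -9,"dy": -22,"dz": 0,"turn": 0.005},{"fingers": 1,"dx": -9,"dy": -22,"dz": 0,"turn": 0.005},{"fingers": 1,"dx": -9,"dy": -22,"dz": 0,"turn": 0.005},{"fingers": 1,"dx": -8,"dy": -20,"dz": 0,"turn": 0.005},{"fingers": 1,"dx": -5,"dy": -13,"dz": 0,"turn": 0.005},{"fingers": 1,"dx": -3,"dy": -7,"dz": 0,"turn": 0.004},{"fingers": 1,"dx": -1,"dy": -3,"dz": 0,"turn": 0},{"fingers": 1,"dx": 0,"dy": 0,"dz": 0,"turn": 0}]' --squeeze 45

```text
clock: 50.32
position: [0.4973, 0.1647, 0.0602]
ee_rot: [-0.093, 0.607, 0.767, -0.187]
contact_force: [-0.0, -0.6, -1.2]
width: 0.0598
```

```bash
python3 st.py
```

```text
50.32 tcp [497.3 164.7  60.2] zaxis [-0.3692 -0.1737 -0.913 ] yaw 104.3 q [ 0.245  0.567  1.52  -0.08   1.468 -1.533] qd [-0.006 -0.005  0.012  0.008 -0.007 -0.001] F [-0.  -0.6 -1.2] w 59.8
grasp [500.2 166.1  67.5]
```

Call:
play_rows --series '[{"fingers": 1,"dx": 1,"dy": 0,"dz": 0,"turn": 0},{"fingers": 1,"dx": 2,"dy": 1,"dz": 0,"turn": 0},{"fingers": 1,"dx": 2,"dy": 1,"dz": 0,"turn": 0},{"fingers": 1,"dx": 1,"dy": 0,"dz": 0,"turn": 0},{"fingers": 1,"dx": 0,"dy": 0,"dz": 0,"turn": 0}]'

```text
clock: 50.73
position: [0.5057, 0.1697, 0.0594]
ee_rot: [-0.093, 0.607, 0.768, -0.185]
contact_force: [0.1, -0.3, -1.6]
width: 0.0597
```

```bash
python3 st.py
python3 - <<'E'
from wf import *
s=get_state();w=get_image("wrist");im=w["pixels"]
for p in [(.55,.318,0),(.53,.312,0),(.566,.321,0)]:
    u=proj(w,p,s)[0].round().astype(int);print(u,im[u[1],u[0]] if 0<=u[0]<512 and 0<=u[1]<384 else None)
for l in ["tray_long","carton_large_center","carton_medium_center"]:
    for m in masks_of(w,l): print(l,round(m["p"],2),m["xy"],rect(w,m["region"],.1 if "car" in l else .007,s))
cv2.imwrite("pics/w17.png",im[:,:,::-1])
E
```

```text
50.73 tcp [505.7 169.7  59.4] zaxis [-0.3669 -0.1722 -0.9142] yaw 104.3 q [ 0.248  0.578  1.499 -0.077  1.475 -1.532] qd [ 0.011  0.009 -0.014  0.005 -0.     0.002] F [ 0.1 -0.3 -1.6] w 59.7
grasp [508.6 171.1  66.7]
[410 323] [42 37 37]
[411 300] [54 48 49]
[407 340] [36 32 31]
carton_large_center 0.94 [484.8, 148.2] [405.2, 302.5, 130.4, 55.4, -24.2]
carton_large_center 0.72 [247.9, 210.0] [491.2, 167.9, 120.9, 60.5, 14.5]
carton_medium_center 0.66 [2.6, 171.7] [509.8, 1.6, 15.5, 6.2, 25.4]
```

Call:
play_rows --series '[{"fingers": 1,"dx": 0,"dy": -1,"dz": 0,"turn": 0},{"fingers": 1,"dx": -1,"dy": -1,"dz": 0,"turn": 0},{"fingers": 1,"dx": 0,"dy": 0,"dz": 0,"turn": 0},{"fingers": 1,"dx": 0,"dy": 0,"dz": -3,"turn": 0},{"fingers": 1,"dx": 0,"dy": 0,"dz": -6,"turn": 0},{"fingers": 1,"dx": 0,"dy": 0,"dz": -8,"turn": 0},{"fingers": 1,"dx": 0,"dy": 0,"dz": -8,"turn": 0},{"fingers": 1,"dx": 0,"dy": 0,"dz": -6,"turn": 0},{"fingers": 1,"dx": 0,"dy": 0,"dz": -3,"turn": 0},{"fingers": 1,"dx": 0,"dy": 0,"dz": -1,"turn": 0},{"fingers": 1,"dx": 0,"dy": 0,"dz": 0,"turn": 0}]'

```text
clock: 51.85
position: [0.5026, 0.1667, 0.0198]
ee_rot: [-0.094, 0.607, 0.767, -0.187]
contact_force: [-0.5, 0.1, -2.3]
width: 0.0598
```

```bash
python3 st.py
```

```text
51.85 tcp [502.6 166.7  19.8] zaxis [-0.3699 -0.1729 -0.9128] yaw 104.3 q [ 0.245  0.616  1.543 -0.079  1.397 -1.528] qd [-0.001  0.009  0.003 -0.    -0.001  0.   ] F [-0.5  0.1 -2.3] w 59.8
grasp [505.6 168.1  27.1]
```

On target in plan (502.6, 166.7). Lower the last 8 mm and check the force.

Call:
play_rows --series '[{"fingers": 1,"dx": 0,"dy": 0,"dz": -2,"turn": 0},{"fingers": 1,"dx": 0,"dy": 0,"dz": -3,"turn": 0},{"fingers": 1,"dx": 0,"dy": 0,"dz": -2,"turn": 0},{"fingers": 1,"dx": 0,"dy": 0,"dz": 0,"turn": 0}]'

```text
clock: 52.18
position: [0.503, 0.1668, 0.0124]
ee_rot: [-0.093, 0.607, 0.767, -0.186]
contact_force: [-1.2, -0.4, -1.8]
width: 0.0596
```

```bash
python3 st.py
```

```text
52.18 tcp [503.  166.8  12.4] zaxis [-0.3691 -0.1727 -0.9132] yaw 104.3 q [ 0.245  0.624  1.549 -0.079  1.382 -1.527] qd [ 0.001 -0.003 -0.004  0.001  0.003  0.001] F [-1.2 -0.4 -1.8] w 59.6
grasp [506.  168.2  19.7]
```

Call:
play_rows --series '[{"fingers": 0,"dx": 0,"dy": 0,"dz": 0,"turn": 0},{"fingers": -0.5,"dx": 0,"dy": 0,"dz": 0,"turn": 0},{"fingers": -1,"dx": 0,"dy": 0,"dz": 0,"turn": 0},{"fingers": -1,"dx": 0,"dy": 0,"dz": 0,"turn": 0},{"fingers": -1,"dx": 0,"dy": 0,"dz": 0,"turn": 0},{"fingers": -1,"dx": 0,"dy": 0,"dz": 0,"turn": 0},{"fingers": -1,"dx": 2,"dy": 1,"dz": 5,"turn": 0},{"fingers": -1,"dx": 4,"dy": 2,"dz": 10,"turn": 0},{"fingers": -1,"dx": 7,"dy": 3,"dz": 18,"turn": 0},{"fingers": -1,"dx": 8,"dy": 3,"dz": 25,"turn": 0},{"fingers": -1,"dx": 8,"dy": 0,"dz": 30,"turn": 0},{"fingers": -1,"dx": 5,"dy": 0,"dz": 30,"turn": 0},{"fingers": -1,"dx": 0,"dy": 0,"dz": 30,"turn": 0},{"fingers": -1,"dx": 0,"dy": 0,"dz": 30,"turn": 0},{"fingers": -1,"dx": 0,"dy": 0,"dz": 30,"turn": 0},{"fingers": -1,"dx": 0,"dy": -5,"dz": 20,"turn": 0},{"fingers": -1,"dx": 0,"dy": -8,"dz": 10,"turn": 0},{"fingers": -1,"dx": 0,"dy": -4,"dz": 0,"turn": 0},{"fingers": -1,"dx": 0,"dy": 0,"dz": 0,"turn": 0}]'

```text
clock: 53.77
position: [0.5357, 0.1579, 0.2674]
ee_rot: [-0.093, 0.606, 0.767, -0.186]
contact_force: [0.5, -0.4, 0.0]
width: 0.0853
```

```bash
python3 st.py
python3 - <<'E'
from wf import *
s,w=draw("pics/w18.png",[(506.2,169,0,188,88,9,14.1),(506.2,169,3,160,60,46,14.1),(566,-159,0,148,82,9,-6.8),(566,-159,3,120,54,42,-6.8),(535.5,6.2,0,76,64,9,6.3),(535,6,3,48,36,50,6.3),(534,-336,3,40,40,62,0)])
for l in ["tray_long","carton_large_center","carton_medium_center","carton_small_center","jar_center"]:
    for m in masks_of(w,l): print(l,round(m["p"],2),m["xy"],rect(w,m["region"],dict(t=.007,c=.049,j=.065)[l[0]],s))
E
```

```text
53.77 tcp [535.7 157.9 267.4] zaxis [-0.3685 -0.1732 -0.9133] yaw 104.4 q [ 0.222  0.48   1.139 -0.094  1.932 -1.597] qd [-0.004 -0.01  -0.011  0.004  0.003  0.   ] F [ 0.5 -0.4  0. ] w 85.3
grasp [538.7 159.3 274.7]
tray_long 0.67 [256.1, 221.9] [505.9, 167.4, 190.9, 91.5, 13.6]
carton_large_center 0.92 [467.7, 262.8] [515.2, 482.3, 158.1, 89.6, 14.3]
carton_large_center 0.89 [277.1, 213.4] [506.8, 169.4, 160.1, 63.2, 13.8]
carton_large_center 0.81 [416.8, 154.2] [368.7, 354.1, 174.6, 69.0, -24.5]
carton_medium_center 0.82 [78.9, 200.6] [566.9, -140.2, 120.5, 82.4, -6.9]
carton_small_center 0.82 [163.8, 205.3] [533.3, 13.2, 52.7, 49.4, -81.5]
jar_center 0.81 [13.1, 161.7] [534.2, -307.1, 111.3, 41.6, -87.7]
```

View pics/w18.png

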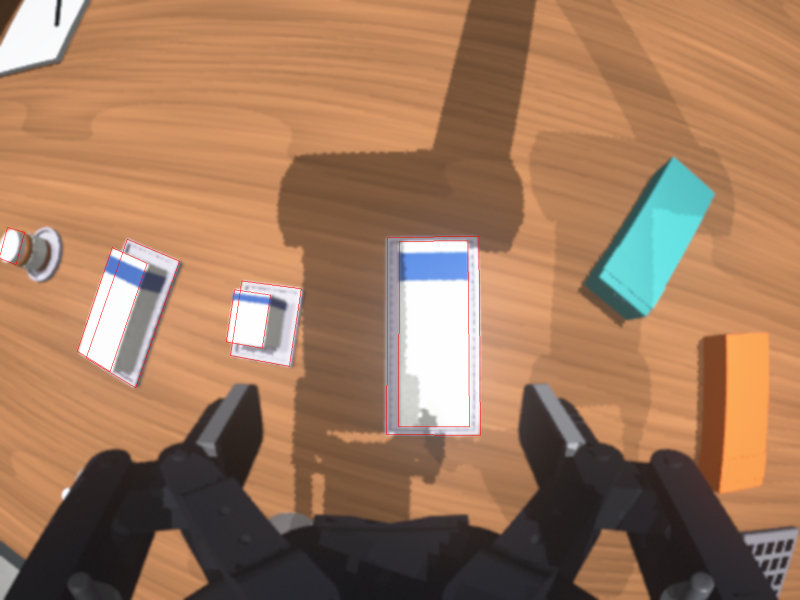

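All four outlines match: large at (433,335), medium at (115,310), small at (250,320) and the jar at (15,246). Each one sits inside its tray.

```bash
python3 -c "
from rig import *
print(sign_off())"
```

```text
the job is handed in; nothing more can be done
None
```

I took the stack apart from the top (jar, small, medium, then large), set each thing in its own tray, and handed the job in at about 54 s of the 136 s. The mug and bottle were never approached, though I took no final measurement of them.

**Last checks:** In the final wrist picture, the outlines of each carton and of the jar's cap, drawn at the tray centres, lie on what is seen.
- **Large carton:** measured at (507, 169) mm and 13.8°, against the tray at (506, 168) mm and 13.6°.
- **Medium and small cartons, jar:** checked by the outlines only. The network's positions for them were 7 to 30 mm off because it was including the visible side faces from a slanted view. I did not use those numbers.
- **Robot:** the gripper was open and clear of everything, with no contact force.

**What went wrong on the way:**
- **First grip on the medium carton:** the fingers closed over its top because they stand about 20 mm higher than I assumed. It slid about 7 mm sideways and the large carton did not measurably move. One picture during that grip showed it displaced further, and I did not measure how far it tipped then. I went lower and gripped it properly.
- **Jar:** I held it by the cap instead of the body.
- **Tool tilt:** the tool's tilt built up to about 0.4 rad over the run, nearly all of it about the jaw axis. The cartons still lay flat when released.

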